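# Proof-pull a lamp's ceiling hook, then hang its pendant stem

## Robot

A 6-joint arm with a two-finger parallel gripper is mounted at the origin on the work surface. World frame = base frame: x ahead of the robot, y to its left, z up, the work surface at z = 0. Lengths are in m, angles in degrees, forces in N, time in s.
With the tool pointing down it reaches from about 0.3 to 0.75 m from the base axis. Payload 8.5 kg.
Tool frame: the origin (TCP) lies at the very end of the fingers, on their centre line; the grasp point (between the pads) lies 19 mm behind it; x points along the fingers, y is the direction in which the jaws open and shut, and the axes are right-handed (so a half turn about x gives the same grasp; the last joint's range is limited). The gripper opens to 85 mm and grips with 20 to 120 N. Pads are 22 mm wide; open, the fingers measure 114 mm over their backs; the gripper's body (76 mm by 85 mm) begins 54 mm behind the grasp point. The pads swing forward as they close: fully open they stand 13 mm farther back than shut.
Start: joints at [62.55, 21.807, 74.336, -0, 83.858, -12.336], TCP at [0.143, 0.531, 0.211] pointing down, gripper open.
Joint ranges: [-178.18, 178.18], [-50.72, 133.34], [12.68, 142.11], [-81.47, 261.47], [9.98, 163.14], [-165.26, 165.26]. Speed limits (degrees/s): [136.94, 136.94, 180, 180, 180, 180].

## Interface

Orientations are given as a 3x3 rotation matrix whose columns are the frame's x, y, z axes.
In Python, from rig import sensors, cams, env gives the robot as it stands.
- The arm moves only by the shell command python3 -m crank 'ROWS' [FORCE]. ROWS is a JSON object of lists of equal length, an entry for each row: "hand": the closure in counts, from 0 (fully open) to 255 (shut); "translation": the shift along the tool's x, y, z in m, a list of three; "dr": the turn, a rotation vector about the tool's x, y, z in rad, a list of three. A call has 1 to 5 rows; each row is the pose to reach, as a shift and turn from the pose commanded when the call began, along the tool's axes at that moment; what a row does not reach only later rows make up. A row lasts 1/10 s, in which the tool goes at most 50 mm and 8.59 degrees, less where a joint would pass 70% of its speed; a pose out of reach is approached as far as the arm can. A call with a gripper value outside its range is refused whole. The fingers move at their own pace and stop on an object; FORCE is the grip in N (left out, the last holds). Time passes only in rows, so rows that repeat a pose let the fingers close. It gives the time, the measured TCP pose, the force and the opening at its end, in the units of the state.
- sensors.observe(): the state, without advancing time (a new reading comes with each control period).
- cams.get_image(name): name is "side" or "top"; returns (picture, depth): 480x640x3 uint8, blue, green, red; 480x640 float32, m along the optical axis (not along the pixel's ray), 0 where there is no reading.
- cams.calibration(name): a dict with "vertical_fov" (degrees; the focal length in pixels is half the picture's height over the tangent of half this angle, whatever the lens; pixels are square), "cx", "cy" (the principal point, pixels), "distortion" ([k1, k2, p1, p2, k3] as OpenCV has them; the pictures are not rectified), "extrinsics" (4x4, takes a point from camera to world coordinates). Camera axes: x right, y down, z forward; pixel columns grow to the right and rows downward; lengths in m; the calibration is good to about 2 mm. A picture is of the moment at which its call begins. calibration takes no time and is no camera call.
- env.close_job(): hands the job in, once; it reports no verdict.
The state is a dict: "time_s": time; "q": joint angles; "qvel": joint speeds; "joint_efforts": joint torques, N m; "position": TCP position; "tool_rot": TCP orientation; "ft_force": force on the tool from outside, world axes, zero at the start; "wrist_torque": the same for the moment, N m; "grip_width": finger opening in m.
Only numpy, scipy, OpenCV 4.12 (cv2) and the standard library are available. Lean on these libraries where they do the work, as an engineer would, in place of code of your own. Each camera call takes 0.05 s, during which the arm holds its last target. There are 200 camera calls.

## Task

Proof-pull the lamp's ceiling hook on the blue bench tester: draw the black pull handle out along its slope until the mouth of the gauge tube stands inside the green band of the rod, hold it there for two seconds without ever letting the red band show, then ease the handle fully home and let go; do not let it snap back. Then take the orange pendant stem that stands on the bench and hang it by its crook on the rail, in the gap between the two pendant stems already hanging there. Leave those two on their places and do not push the glass shade or the carton about.

Things in the scene. Friction and masses are not known exactly. Their poses are not given: they have to be found in the camera images.
- pull_grip (a point): centre of the black pull grip at the top of the tester's spring gauge: flat-sided bar 34 mm wide (y), 26 thick (x), 44 long (z), then an end lip 34 wide (y) x 40 (x) x 9 mm whose top is 25 mm beyond this point. z is the line of pull: up, leaning 35 degrees towards the operator; y is level. Grip it across the 34 mm, fingers pointing down the line of pull; the tube's mouth is 37 mm below it when home
- pull (a joint): how far the handle is drawn out along the line of pull, m: 0 fully home, end stop 0.095. A spring draws it home: about 2.5 N plus 200 N/m (15 N in the green band), damper 30 N s/m. The tube's mouth stands inside the rod's green band from 0.054 to 0.066; the red band shows from 0.076 on. The rod is white, 18 mm thick; black rings mark 10 to 40 mm
- tube_mouth (a point): centre of the upper mouth (black collar, 43 mm across) of the fixed gauge tube, aluminium, 38 mm across, 122 mm long, on the blue bench tester (base 250 x 240 mm, bolted down). Axes of the tester: x level and away from the operator, z up. The white ceiling cup under test is hooked to the tube's lower end
- drop_grip (a point): centre of the square brass stem of the orange pendant stem: 14 mm wide (y), 12 mm (x), from 35 mm below to 35 mm above this point; z up along it. It stands upright on its bell, this point 81 mm above the bench. Above the square part a 7 mm brass wire goes straight up and over in a crook towards +x; 182 mm high over all, about 0.18 kg
- drop_crook (a point): the point inside the crook of the orange pendant stem where the middle of the rail's bar lies when it hangs: 13 mm to +x of the stem's axis and 89 mm above drop_grip. The crook is open downward: 19 mm wide inside, its tip's lower end 25 mm below this point and turned outward. Hanging free, the stem leans about 5 degrees.
- rail_bar (a point): middle of the rail's level steel bar (8 mm thick, 330 mm long along y, axis 215.5 mm above the bench, a post at each end); x is level, away from the operator. The crooks of the hanging stems come over it from the -x side, with their tips on the +x side. The rail is fixed.
- hung_left_crook (a point): point inside the crook of the white pendant stem hanging on the rail, at the middle of the bar, about 83 mm to the +y side of rail_bar. The same shape and size as the orange one: bell 60 mm across, its underside about 170 mm below this point
- hung_right_crook (a point): the same point of the blue pendant stem hanging about 83 mm to the -y side of rail_bar; the free place is midway between the two
- shade_mid (a point): middle of the loose white opal-glass shade, 116 mm across, 114 mm high, standing on the bench (this point 55 mm up); a bystander
- carton_mid (a point): middle of the loose cardboard carton, 100 x 100 x 120 mm, standing on the bench (this point 60 mm up); a bystander
- lamp_bar (a point): middle of the underside of the tester's fixed lamp bar, 40 mm (x) by 250 mm (y), 25 mm thick, held by two thin arms from the rear. Its near edge is straight above the home pull grip, 125 mm up: no room there for a vertical tool, so lean the tool towards the operator
- drop_bell (a point): middle of the orange bell at the foot of the pendant stem, 60 mm across, 46 mm high, on the stem's axis, 58 mm below drop_grip

How it is judged:
By the outcome, as a careful person would: the job done as asked, in the order asked, and still so for the second after the job is handed in, with the robot touching nothing.
It also fails if it takes over 72 s, if anything falls off the work surface, if the arm or the gripper's body presses on something with over 40 N, if the wrist force passes 120 N, or if a joint passes its speed limit or range.

## Working session

There is one attempt and no reset: what is moved stays moved. The work goes in short steps, Python scripts to look and compute and a shell command to move; the robot and the scene stay as the last step left them, time stands still between calls to the robot, and variables do not carry over. Pictures are saved under pics/ and viewed, about 8 in all and at most 12, crops included, and the job is handed in when it is done.

```bash
ls; mkdir -p pics; python3 - <<'E'
from rig import sensors,cams,env
import cv2,numpy as np
s=sensors.observe();print({k:np.round(v,3).tolist() for k,v in s.items()})
for n in("side","top"):
    im,d=cams.get_image(n);cv2.imwrite(f"pics/{n}0.png",im);np.save(f"pics/{n}0.npy",d);c=cams.calibration(n);print(n,c)
E
```

```text
pics
{'time_s': 0.0, 'q': [62.55, 21.842, 74.385, -0.0, 83.858, -12.335], 'qvel': [0.011, -0.058, -0.077, -0.014, -0.049, 0.059], 'joint_efforts': [-0.003, -44.846, -23.128, -0.0, 0.005, 0.0], 'position': [0.143, 0.531, 0.211], 'tool_rot': [[-0.001, 0.261, 0.965], [-0.001, 0.965, -0.261], [-1.0, -0.001, -0.0]], 'ft_force': [0.069, 0.406, 0.457], 'wrist_torque': [0.017, -0.064, 0.022], 'grip_width': 0.085}
side {'vertical_fov': 42.08576917517217, 'cx': 323.08552925220454, 'cy': 237.0584955892617, 'distortion': array([-0.0962509,  0.       ,  0.       ,  0.       ,  0.       ]), 'extrinsics': array([[ 0.99639998, -0.07481453,  0.03987306,  0.59267251],
       [-0.08425267, -0.82166913,  0.56370322, -0.80553363],
       [-0.00941073, -0.56503329, -0.82501443,  1.47252152],
       [ 0.        ,  0.        ,  0.        ,  1.        ]])}
top {'vertical_fov': 48.46818086377879, 'cx': 322.2417478094352, 'cy': 235.51611560998313, 'distortion': array([-0.066373,  0.      ,  0.      ,  0.      ,  0.      ]), 'extrinsics': array([[-0.00437741, -0.99073295,  0.13575367,  0.51366131],
       [-0.99997868,  0.00367915, -0.00539409,  0.07024738],
       [ 0.00484464, -0.13577438, -0.99072794,  1.28432803],
       [ 0.        ,  0.        ,  0.        ,  1.        ]])}
```

View pics/side0.png

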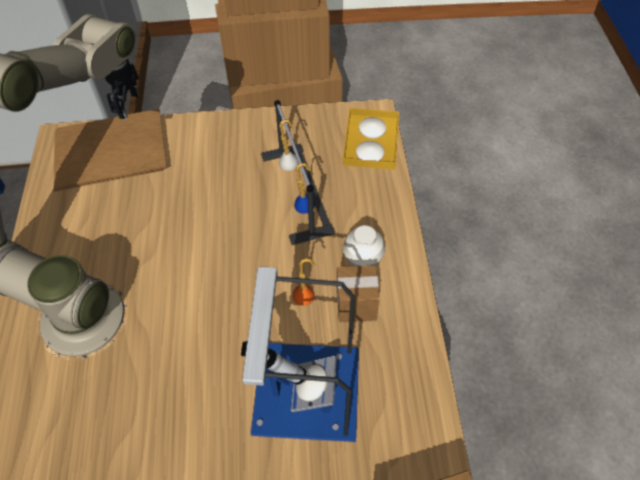

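View pics/top0.png

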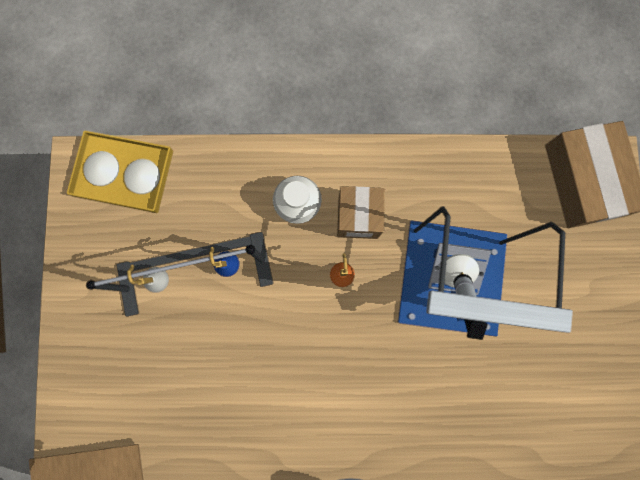

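```bash
cat > h.py <<'E'
import cv2,numpy as np
from rig import sensors,cams,env
def K(c):
    f=240/np.tan(np.radians(c["vertical_fov"]/2));return np.array([[f,0,c["cx"]],[0,f,c["cy"]],[0,0,1.]])
def rays(n,px):
    c=cams.calibration(n);p=cv2.undistortPoints(np.float64(px).reshape(-1,1,2),K(c),c["distortion"]).reshape(-1,2)
    E=c["extrinsics"];return E[:3,3],np.c_[p,np.ones(len(p))]@E[:3,:3].T
def plane(n,px,z):
    o,r=rays(n,px);return o+r*((z-o[2])/r[:,2])[:,None]
def dep(n,px,d):
    o,r=rays(n,px);px=np.int32(np.round(px)).reshape(-1,2);return o+r*d[px[:,1],px[:,0]][:,None]
def proj(n,P):
    c=cams.calibration(n);E=np.linalg.inv(c["extrinsics"]);r,_=cv2.Rodrigues(E[:3,:3])
    return cv2.projectPoints(np.float64(P).reshape(-1,1,3),r,E[:3,3],K(c),c["distortion"])[0].reshape(-1,2)
def two(p,q):  # top px, side px -> point, gap
    a,u=rays("top",p);b,v=rays("side",q);u=u[0];v=v[0]
    s,t=np.linalg.lstsq(np.c_[u,-v],b-a,rcond=None)[0];A=a+s*u;B=b+t*v
    return (A+B)/2,np.linalg.norm(A-B)
def cloud(n,im,d,mask):
    y,x=np.nonzero(mask&(d>0));return dep(n,np.c_[x,y],d),np.c_[x,y]
E
cat > m1.py <<'E'
from h import *
np.set_printoptions(precision=4,suppress=True)
def near(P,im,c): return 0
for n in("top","side"):
    im=cv2.imread(f"pics/{n}0.png");d=np.load(f"pics/{n}0.npy")
    hsv=cv2.cvtColor(im,cv2.COLOR_BGR2HSV).astype(int);H,S,V=hsv[...,0],hsv[...,1],hsv[...,2]
    yy,xx=np.mgrid[:480,:640]
    P,px=cloud(n,im,d,(H>3)&(H<14)&(S>200)&(V>110)&(abs(xx-(343 if n=="top" else 303))<25)&(abs(yy-(274 if n=="top" else 295))<25))
    print(n,"orange",len(P),px.min(0),px.max(0),P.min(0),P.max(0),np.median(P,0))
    m=(H>105)&(H<125)&(S>150)&(V>60)&((xx>380) if n=="top" else (yy>330))
    P,px=cloud(n,im,d,m);P=P[P[:,2]<.05]
    r=cv2.minAreaRect(P[:,:2].astype(np.float32)*1000);print(n,"base",len(P),np.median(P[:,2]),r)
    # rail bar candidates
    P,px=cloud(n,im,d,np.ones_like(d,bool))
    k=(P[:,2]>.19)&(P[:,2]<.26)&(P[:,0]>.3)&(P[:,0]<.8)&(P[:,1]>.1)&(P[:,1]<.62)
    if k.sum()>20:
        Q=P[k];l=cv2.fitLine(Q[:,:2].astype(np.float32),cv2.DIST_HUBER,0,.001,.001).ravel();t=(Q[:,:2]-l[2:])@l[:2]
        print("rail",k.sum(),l,np.degrees(np.arctan2(l[1],l[0])),Q[t.argmin()],Q[t.argmax()],np.median(Q[:,2]))
    m=(V<60)&((abs(xx-476)<16)&(yy>310)&(yy<345) if n=="top" else (abs(xx-250)<18)&(abs(yy-350)<15))
    P,px=cloud(n,im,d,m);P2=P[P[:,2]>.1]
    print("black",len(P2),P2.min(0),P2.max(0),np.median(P2,0),px[P[:,2]>.1].min(0),px[P[:,2]>.1].max(0))
    # carton, shade
for n,(x0,y0,x1,y1) in dict(top=(425,285,575,335),side=(240,262,282,388)).items():
    im=cv2.imread(f"pics/{n}0.png");d=np.load(f"pics/{n}0.npy");m=np.zeros(d.shape,bool);m[y0:y1,x0:x1]=1
    P,px=cloud(n,im,d,m&(im.min(2)>110));P=P[P[:,2]>.3];print("lamp",len(P),np.percentile(P[:,2],[5,50,95]),cv2.minAreaRect(P[:,:2].astype(np.float32)*1000))
E
python3 m1.py
python3 - <<'E'
import cv2,numpy as np
s=cv2.imread('pics/side0.png');t=cv2.imread('pics/top0.png')
a=cv2.resize(s[235:445,235:385],None,fx=2.6,fy=2.6,interpolation=cv2.INTER_CUBIC)
b=cv2.resize(t[205:345,320:520],None,fx=2,fy=2,interpolation=cv2.INTER_CUBIC)
c=cv2.resize(s[90:250,250:350],None,fx=1.6,fy=1.6)
o=np.zeros((546,800,3),np.uint8);o[:546,:390]=a;o[:280,400:800]=b;o[285:541,400:560]=c
cv2.imwrite('pics/c1.png',o)
E
```

```text
top orange 10 [336 266] [347 284] [0.5712 0.0064 0.0147] [0.6124 0.0316 0.0457] [0.5839 0.0174 0.0351]
top base 4877 0.010560610921187985 ((585.7789306640625, -250.62403869628906), (237.08920288085938, 245.08763122558594), 81.63420867919922)
rail 901 [ 0.2119 -0.9773  0.5835  0.4325] -77.76396 [0.5608 0.5408 0.2193] [0.6371 0.2022 0.2165] 0.21848166581457895
black 330 [ 0.4541 -0.2505  0.1747] [ 0.4907 -0.217   0.2587] [ 0.474  -0.2306  0.2455] [464 319] [486 338]
side orange 236 [295 286] [312 303] [ 0.5716 -0.0141  0.002 ] [0.6184 0.0183 0.0493] [ 0.5955 -0.001   0.0259]
side base 5360 0.012538869571786404 ((583.9136962890625, -254.4410858154297), (239.23277282714844, 243.9127197265625), 82.01322937011719)
rail 475 [ 0.2209 -0.9753  0.6025  0.3402] -77.23978 [0.564  0.5391 0.2205] [0.6342 0.1946 0.2174] 0.218431756047613
black 50 [ 0.4539 -0.3276  0.2003] [ 0.5132 -0.2208  0.3594] [ 0.459  -0.2389  0.2414] [242 342] [267 364]
lamp 3308 [0.3696 0.3724 0.3751] ((506.5372314453125, -241.149169921875), (250.61683654785156, 40.93476486206055), 81.57945251464844)
lamp 2358 [0.3703 0.3745 0.378 ] ((505.1657409667969, -242.97755432128906), (251.19593811035156, 40.560829162597656), 81.70787048339844)
```

View pics/c1.png

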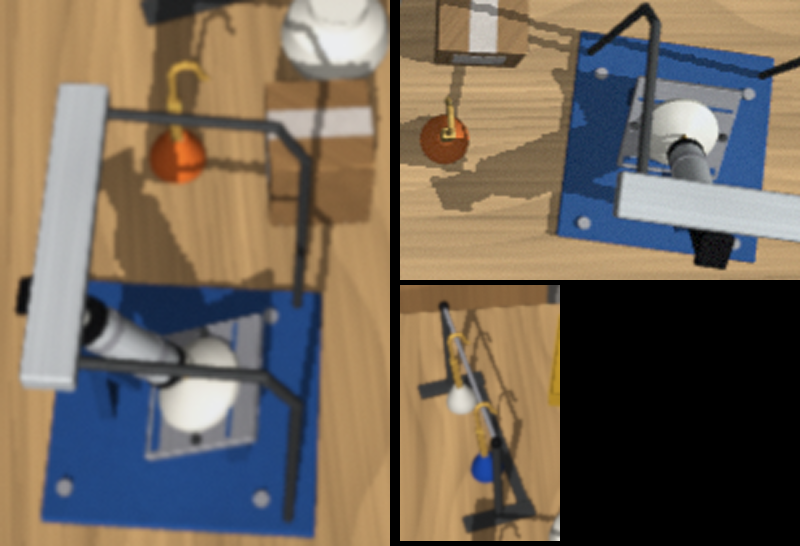

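```bash
cat > m2.py <<'E'
from h import *
np.set_printoptions(precision=4,suppress=True)
x=np.array([.9895,-.144,0]);z=np.array([0,0,1]);u=-np.sin(np.radians(35))*x+np.cos(np.radians(35))*z;g=np.array([.486,-.238,.223])
for n in("top","side"):
    print(n,"proj grip,liptop,mouth",proj(n,[g,g+.025*u,g-.037*u]).round(1).tolist())
    im=cv2.imread(f"pics/{n}0.png");d=np.load(f"pics/{n}0.npy");yy,xx=np.mgrid[:480,:640]
    hsv=cv2.cvtColor(im,cv2.COLOR_BGR2HSV).astype(int);H,S,V=hsv[...,0],hsv[...,1],hsv[...,2]
    m=(S>165)&(V>110)&(H<13)&(xx>285)&(xx<365)&(yy>255)&(yy<310)
    k,l,st,ce=cv2.connectedComponentsWithStats(m.astype(np.uint8));i=1+st[1:,4].argmax()
    print("bell px",st[i],ce[i],"at z .023:",plane(n,[ce[i]],.023))
    for nm,c in dict(orange=(344,262) if n=="top" else (306,278),white=(137,278) if n=="top" else (288,133),blue=(217,262) if n=="top" else (303,178)).items():
        m=(H>14)&(H<27)&(S>140)&(V>120)&(np.hypot(xx-c[0],yy-c[1])<26)
        P,px=cloud(n,im,d,m);k=(P[:,2]>(.13 if nm=="orange" else .2))&(P[:,2]<.26);P=P[k];px=px[k]
        if len(P)>4:
            # use pixel rays on plane at wire-top height
            zt=.1785 if nm=="orange" else .223
            Q=plane(n,px,zt);e=cv2.fitLine(Q[:,:2].astype(np.float32),cv2.DIST_L2,0,.001,.001).ravel();t=(Q[:,:2]-e[2:])@e[:2]
            print(n,nm,len(P),"z",P[:,2].min(),P[:,2].max(),"px",px.min(0),px.max(0),"dir",np.degrees(np.arctan2(e[1],e[0])),"ends",e[2:]+t.min()*e[:2],e[2:]+t.max()*e[:2],"mean",P.mean(0))
E
python3 m2.py
python3 - <<'E'
import cv2,numpy as np
s=cv2.imread('pics/side0.png');t=cv2.imread('pics/top0.png')
z=lambda i,f:cv2.resize(i,None,fx=f,fy=f,interpolation=cv2.INTER_NEAREST)
o=np.zeros((600,800,3),np.uint8)
a=z(t[245:295,325:365],6);o[:300,:240]=a
a=z(s[252:308,285:325],5);o[305:585,:200]=a
a=z(t[240:300,120:245],4);o[:240,250:750]=a
a=z(s[110:220,270:320],3);o[260:590,250:400]=a
a=z(s[335:375,235:305],5);o[260:460,410:760]=a
cv2.imwrite('pics/c2.png',o)
E
```

```text
top proj grip,liptop,mouth [[475.2, 321.4], [477.4, 329.1], [472.0, 310.7]]
bell px [333 265  21  21 192] [343.3854 277.1979] at z .023: [[0.5868 0.0138 0.023 ]]
top orange 28 z 0.16954790195064806 0.18265329378244832 px [344 258] [347 270] dir 6.4910054 ends [0.5927 0.0158] [0.6178 0.0186] mean [0.6046 0.017  0.1764]
top white 32 z 0.2020302681453916 0.22910237071213246 px [128 267] [134 283] dir 10.7796545 ends [0.5641 0.4464] [0.5956 0.4524] mean [0.5812 0.4509 0.2194]
top blue 31 z 0.20112285998776347 0.22912333594074297 px [210 248] [215 264] dir 11.543787 ends [0.6017 0.2826] [0.6343 0.2893] mean [0.6159 0.2861 0.2198]
side proj grip,liptop,mouth [[257.4, 351.3], [249.8, 347.0], [268.3, 357.5]]
bell px [295 285  19  21 269] [303.8401 296.3271] at z .023: [[ 0.596 -0.     0.023]]
side orange 71 z 0.13013728596028318 0.18363214452190513 px [300 259] [314 272] dir 32.497177 ends [ 0.5875 -0.0067] [0.6198 0.0139] mean [0.6057 0.0131 0.1651]
side white 40 z 0.20024660438472175 0.22826605917980936 px [280 120] [291 128] dir 18.674881 ends [0.5613 0.4352] [0.5944 0.4464] mean [0.5799 0.4487 0.2157]
side blue 42 z 0.20021484302498815 0.23206899713297235 px [296 164] [310 172] dir 7.82462 ends [0.5994 0.2732] [0.6363 0.2783] mean [0.6182 0.283  0.2145]
```

View pics/c2.png

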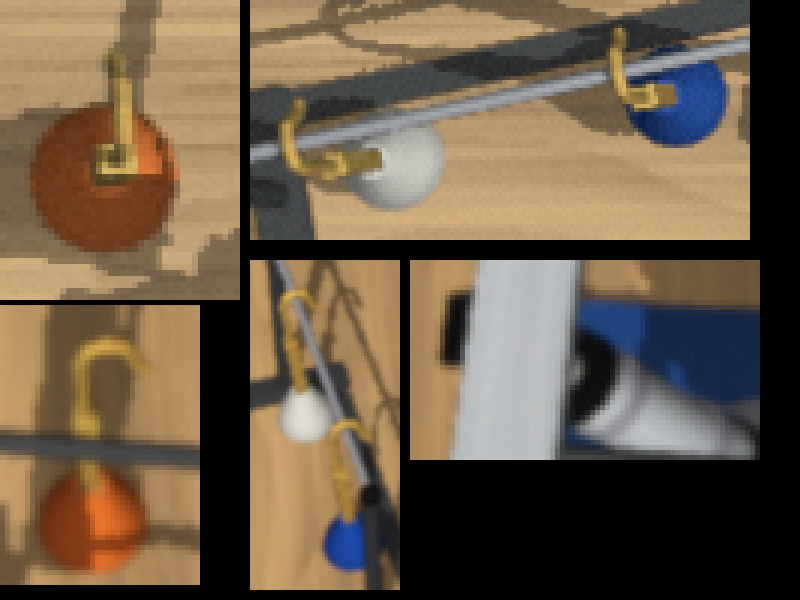

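```bash
cat >> h.py <<'E'
from scipy.spatial.transform import Rotation as Ro
np.set_printoptions(precision=4,suppress=True)
def frame(yaw,tilt): # tool x leaning 'tilt' deg below level, heading yaw; tool y = level, left
    c,s=np.cos(np.radians(yaw)),np.sin(np.radians(yaw));ct,st=np.cos(np.radians(tilt)),np.sin(np.radians(tilt))
    X=np.array([c*ct,s*ct,-st]);Y=np.array([-s,c,0]);return np.c_[X,Y,np.cross(X,Y)]
def go(P,R):
    s=sensors.observe();p=np.array(s["position"]);T=np.array(s["tool_rot"])
    a=Ro.from_matrix(T.T@R).as_rotvec();P=np.array(P)
    print("t",s["time_s"],"pos",p,"trans",T.T@(P-p),"dist",np.linalg.norm(P-p),"dr",a,"deg",np.degrees(np.linalg.norm(a)),"F",s["ft_force"],"w",s["grip_width"],"q",np.round(s["q"],1))
G=np.array([.486,-.2365,.223]);RP=frame(-8.3,55);U=-RP[:,0]
RAILX=12.4
E
python3 - <<'E'
from h import *
n=RP[:,2]
print("U",U,"n",n)
for nm in("top","side"):print(nm,"lip corners",proj(nm,[G+.025*U+a*.02*n+b*.017*RP[:,1] for a in(-1,1) for b in(-1,1)]).round(1).tolist())
B,gp=two((342.3,274.3),(303.4,295.4));print("bell",B,gp)
print("stem top sq z.116",plane("top",[(344.2,271.7)],.116),"tip z.15",plane("top",[(344.3,254.5)],.15),"crook z.178",plane("top",[(344.5,262)],.1785))
print("side stem top z.116",plane("side",[(85/5+285,(418-305)/5+252)],.116))
print("carton/shade",plane("top",[(361,205)],.12),plane("top",[(297,190)],.11))
go([.40,-.12,.40],RP)
go(G+.12*U,RP)
E
```

```text
U [-0.5676  0.0828  0.8192] n [ 0.8106 -0.1182  0.5736]
top lip corners [[482.6, 338.4], [465.5, 336.1], [488.0, 322.0], [470.6, 319.6]]
side lip corners [[241.9, 355.4], [243.9, 341.0], [255.9, 351.9], [257.8, 337.3]]
bell [0.5951 0.0154 0.0006] 0.0001137106900065692
stem top sq z.116 [[0.5935 0.0161 0.116 ]] tip z.15 [[0.628  0.0171 0.15  ]] crook z.178 [[0.6094 0.0182 0.1785]]
side stem top z.116 [[0.5953 0.0113 0.116 ]]
carton/shade [[ 0.7414 -0.0226  0.12  ]] [[0.7782 0.1202 0.11  ]]
t 0.1 pos [0.1433 0.5307 0.2106] trans [-0.1888 -0.5615  0.4174] dist 0.7247090432821366 dr [-0.1148 -0.6105  0.0375] deg 35.655176240914635 F [-0.1002  0.1775  0.3111] w 0.08555740372645186 q [ 62.5  21.8  74.4  -0.   83.9 -12.3]
t 0.1 pos [0.1433 0.5307 0.2106] trans [-0.11   -0.6596  0.4625] dist 0.8130979947415166 dr [-0.1148 -0.6105  0.0375] deg 35.655176240914635 F [-0.1002  0.1775  0.3111] w 0.08555740372645186 q [ 62.5  21.8  74.4  -0.   83.9 -12.3]
```

```bash
python3 -m crank '{"hand":[0,0,0,0,0],"translation":[[-0.02,-0.04,0.03],[-0.04,-0.08,0.06],[-0.06,-0.12,0.09],[-0.07,-0.16,0.12],[-0.08,-0.2,0.14]],"dr":[[-0.02,-0.12,0.01],[-0.04,-0.24,0.015],[-0.07,-0.36,0.02],[-0.09,-0.48,0.03],[-0.115,-0.61,0.0375]]}' 60; python3 -c "
from h import *
go([.36,-.1,.38],RP);go(G+.12*U,RP)"
```

```text
time_s: 0.6
position: [0.2253, 0.3076, 0.2902]
tool_rot: [[0.572, 0.143, 0.808], [-0.081, 0.99, -0.118], [-0.816, 0.002, 0.578]]
ft_force: [1.8, -0.2, 0.6]
grip_width: 0.0855
t 0.6 pos [0.2253 0.3076 0.2902] trans [ 0.037  -0.384   0.2086] dist 0.4385823405169536 dr [ 0.0003  0.0053 -0.002 ] deg 0.32703121657862005 F [ 1.7956 -0.1633  0.611 ] w 0.0855479812699194 q [ 58.2  -1.9  99.8 -34.3  70.  -15. ]
t 0.6 pos [0.2253 0.3076 0.2902] trans [ 0.1283 -0.5011  0.2363] dist 0.568681645667181 dr [ 0.0003  0.0053 -0.002 ] deg 0.32703121657862005 F [ 1.7956 -0.1633  0.611 ] w 0.0855479812699194 q [ 58.2  -1.9  99.8 -34.3  70.  -15. ]
```

```bash
python3 -m crank '{"hand":[0,0,0,0,0],"translation":[[0.004,-0.04,0.02],[0.008,-0.08,0.04],[0.012,-0.12,0.06],[0.016,-0.16,0.08],[0.02,-0.2,0.1]],"dr":[[0,0,0],[0,0,0],[0,0,0],[0,0,0],[0,0,0]]}' && python3 -m crank '{"hand":[0,0,0,0,0],"translation":[[0.004,-0.04,0.02],[0.008,-0.08,0.04],[0.012,-0.12,0.06],[0.016,-0.16,0.08],[0.02,-0.2,0.1]],"dr":[[0,0,0],[0,0,0],[0,0,0],[0,0,0],[0,0,0]]}'; python3 -c "
from h import *
go(G+.12*U,RP);go(G-.021*U,RP)"
```

```text
time_s: 1.1
position: [0.2786, 0.1292, 0.3228]
tool_rot: [[0.56, 0.145, 0.815], [-0.08, 0.989, -0.121], [-0.824, 0.002, 0.566]]
ft_force: [0.3, 1.1, 0.1]
grip_width: 0.0857
time_s: 1.6
position: [0.315, 0.0104, 0.3417]
tool_rot: [[0.55, 0.148, 0.822], [-0.079, 0.989, -0.126], [-0.831, 0.004, 0.556]]
ft_force: [1.6, 0.7, -0.4]
grip_width: 0.0856
t 1.6 pos [0.315  0.0104 0.3417] trans [ 0.0923 -0.2192  0.1031] dist 0.25915676140400373 dr [-0.0058 -0.0217 -0.0013] deg 1.291686819344779 F [ 1.5566  0.7407 -0.4046] w 0.08555744176818939 q [ -34.   -27.5  106.4   14.9   70.6 -116.5]
t 1.6 pos [0.315  0.0104 0.3417] trans [ 0.2332 -0.2193  0.1061] dist 0.3372915689546315 dr [-0.0058 -0.0217 -0.0013] deg 1.291686819344779 F [ 1.5566  0.7407 -0.4046] w 0.08555744176818939 q [ -34.   -27.5  106.4   14.9   70.6 -116.5]
```

```bash
python3 -m crank '{"hand":[0,0,0,0,0],"translation":[[0.018,-0.042,0.02],[0.036,-0.084,0.04],[0.054,-0.126,0.06],[0.072,-0.168,0.08],[0.09,-0.21,0.1]],"dr":[[0,0,0],[0,0,0],[0,0,0],[0,0,0],[0,-0.02,0]]}' && python3 -m crank '{"hand":[0,0],"translation":[[0,0,0],[0,0,0]],"dr":[[0,0,0],[0,0,0]]}'; python3 -c "
from h import *
go(G+.06*U,RP);go(G-.021*U,RP)
for n in ('top','side'):
  im,d=cams.get_image(n);cv2.imwrite(f'pics/{n}1.png',im)
  if n=='side':cv2.imwrite('pics/c3.png',cv2.resize(im[230:430,150:400],None,fx=3,fy=3))
"
```

```text
time_s: 2.1
position: [0.4149, -0.2163, 0.321]
tool_rot: [[0.566, 0.15, 0.811], [-0.082, 0.989, -0.126], [-0.821, 0.005, 0.571]]
ft_force: [0.4, 0.4, 0.7]
grip_width: 0.0851
time_s: 2.3
position: [0.4143, -0.2144, 0.3204]
tool_rot: [[0.564, 0.15, 0.812], [-0.08, 0.989, -0.127], [-0.822, 0.007, 0.57]]
ft_force: [-0.2, 0.6, 0.8]
grip_width: 0.0853
t 2.3 pos [ 0.4143 -0.2144  0.3204] trans [ 0.0622 -0.0117  0.0053] dist 0.06352138126596235 dr [-0.0083 -0.0048 -0.0023] deg 0.564671265307712 F [-0.2339  0.6403  0.8099] w 0.0852554517273309 q [ -58.2   -5.1   97.3   28.4   66.6 -146. ]
t 2.3 pos [ 0.4143 -0.2144  0.3204] trans [ 0.1432 -0.0119  0.0057] dist 0.1438183078171157 dr [-0.0083 -0.0048 -0.0023] deg 0.564671265307712 F [-0.2339  0.6403  0.8099] w 0.0852554517273309 q [ -58.2   -5.1   97.3   28.4   66.6 -146. ]
```

View pics/c3.png

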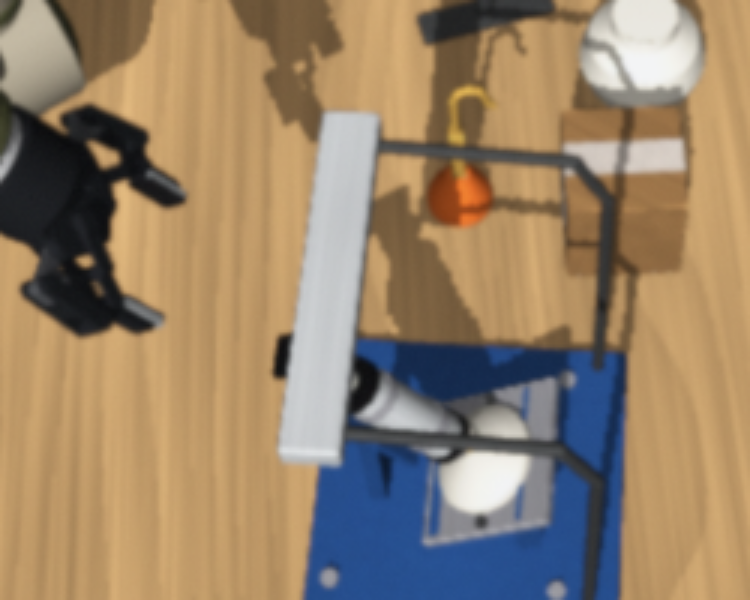

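```bash
python3 -m crank '{"hand":[0,0,0,0,0],"translation":[[0.02,-0.006,0.0025],[0.04,-0.012,0.005],[0.06,-0.012,0.0055],[0.08,-0.012,0.0055],[0.09,-0.012,0.0055]],"dr":[[-0.008,-0.005,-0.002],[-0.008,-0.005,-0.002],[-0.008,-0.005,-0.002],[-0.008,-0.005,-0.002],[-0.008,-0.005,-0.002]]}'; python3 -c "
from h import *
go(G-.021*U,RP)"
```

```text
time_s: 2.9
position: [0.4682, -0.2324, 0.25]
tool_rot: [[0.569, 0.142, 0.81], [-0.083, 0.99, -0.115], [-0.818, -0.001, 0.575]]
ft_force: [0.1, -0.3, -0.5]
grip_width: 0.0854
t 2.9 pos [ 0.4682 -0.2324  0.25  ] trans [ 0.0536 -0.0016 -0.0007] dist 0.053601387392378165 dr [ 0.0028  0.0017 -0.0003] deg 0.18811472982520464 F [ 0.1312 -0.3255 -0.4725] w 0.08544425724159957 q [ -52.3    4.5  100.2   30.2   52.7 -147.9]
```

```bash
python3 -m crank '{"hand":[0,0,0,0,0],"translation":[[0.015,-0.001,-0.0005],[0.03,-0.0015,-0.0005],[0.045,-0.0015,-0.0005],[0.053,-0.0015,-0.0005],[0.053,-0.0015,-0.0005]],"dr":[[0,0,0],[0,0,0],[0,0,0],[0,0,0],[0,0,0]]}' && python3 -m crank '{"hand":[60,100,120,130,140],"translation":[[0,0,0],[0,0,0],[0,0,0],[0,0,0],[0,0,0]],"dr":[[0,0,0],[0,0,0],[0,0,0],[0,0,0],[0,0,0]]}' 70; python3 -c "
from h import *
go(G-.021*U,RP)
for n in ('top','side'):
  im,d=cams.get_image(n);cv2.imwrite(f'pics/{n}2.png',im)
  if n=='side':cv2.imwrite('pics/c4.png',cv2.resize(im[300:400,180:320],None,fx=4,fy=4))
"
```

```text
time_s: 3.4
position: [0.4976, -0.239, 0.2068]
tool_rot: [[0.569, 0.143, 0.81], [-0.083, 0.99, -0.116], [-0.818, -0.001, 0.575]]
ft_force: [0.4, -0.1, -0.3]
grip_width: 0.0851
time_s: 3.9
position: [0.4975, -0.2397, 0.2071]
tool_rot: [[0.569, 0.144, 0.81], [-0.084, 0.99, -0.116], [-0.818, -0.002, 0.575]]
ft_force: [0.4, 0.3, -0.4]
grip_width: 0.0384
t 3.9 pos [ 0.4975 -0.2397  0.2071] trans [ 0.0012  0.0015 -0.0006] dist 0.0020230023379328587 dr [0.0016 0.0023 0.0011] deg 0.17210614040523592 F [ 0.404   0.3426 -0.3977] w 0.038399405047889364 q [ -49.5   10.3  101.2   32.1   45.3 -149.5]
```

View pics/c4.png

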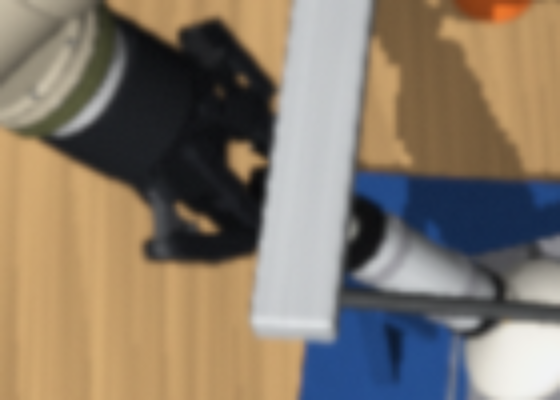

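```bash
python3 -m crank '{"hand":[160,200,255,255,255],"translation":[[0,0.001,0],[0,0.001,0],[0,0.001,0],[0,0.001,0],[0,0.001,0]],"dr":[[0,0,0],[0,0,0],[0,0,0],[0,0,0],[0,0,0]]}' 80; python3 -c "
from h import *
go(G-.021*U,RP)"
```

```text
time_s: 4.5
position: [0.4974, -0.2398, 0.2073]
tool_rot: [[0.569, 0.145, 0.81], [-0.086, 0.989, -0.116], [-0.818, -0.004, 0.575]]
ft_force: [-7.5, -5.3, 2.8]
grip_width: 0.0331
t 4.5 pos [ 0.4974 -0.2398  0.2073] trans [ 0.0014  0.0016 -0.0006] dist 0.0021996260101532724 dr [0.0019 0.0023 0.0033] deg 0.2567638856059036 F [-7.4814 -5.3411  2.7608] w 0.03308677451666637 q [ -49.4   10.3  101.2   32.    45.2 -149.4]
```

```bash
python3 -m crank '{"hand":[255,255,255,255,255],"translation":[[-0.006,0,0],[-0.012,0,0],[-0.018,0,0],[-0.024,0,0],[-0.03,0,0]],"dr":[[0,0,0],[0,0,0],[0,0,0],[0,0,0],[0,0,0]]}' && python3 -m crank '{"hand":[255,255,255,255,255],"translation":[[-0.006,0,0],[-0.012,0,0],[-0.018,0,0],[-0.024,0,0],[-0.03,0,0]],"dr":[[0,0,0],[0,0,0],[0,0,0],[0,0,0],[0,0,0]]}'; python3 -c "
from h import *
s=sensors.observe();print('drawn',(np.array(s['position'])-[.4974,-.2398,.2073])@U,'F along',np.array(s['ft_force'])@U)
go(G-.021*U,RP)
for n in ('side',):
  im,d=cams.get_image(n);cv2.imwrite(f'pics/{n}3.png',im)
  cv2.imwrite('pics/c5.png',cv2.resize(im[310:390,220:320],None,fx=6,fy=6))
"
```

```text
time_s: 5.0
position: [0.4807, -0.2373, 0.2313]
tool_rot: [[0.569, 0.145, 0.81], [-0.086, 0.989, -0.117], [-0.818, -0.003, 0.575]]
ft_force: [6.1, -7.9, -7.7]
grip_width: 0.0327
time_s: 5.5
position: [0.4638, -0.2349, 0.2555]
tool_rot: [[0.569, 0.145, 0.809], [-0.086, 0.989, -0.117], [-0.818, -0.002, 0.575]]
ft_force: [10.9, -9.5, -11.1]
grip_width: 0.0327
drawn 0.0589576552894211 F along -16.02030337798358
t 5.5 pos [ 0.4638 -0.2349  0.2555] trans [ 0.0603  0.0017 -0.0006] dist 0.06037656680548632 dr [0.0006 0.0021 0.0025] deg 0.19002151985780572 F [ 10.8659  -9.539  -11.0643] w 0.032660136022707766 q [ -53.1    3.9   99.9   30.    53.6 -148. ]
```

View pics/c5.png

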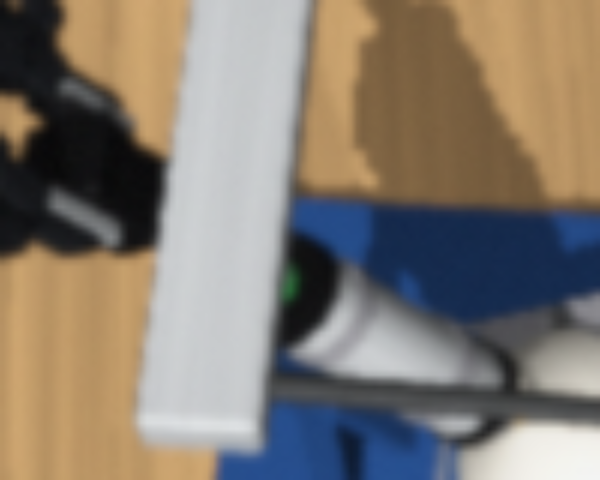

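```bash
H='{"hand":[255,255,255,255,255],"translation":[[0,0,0],[0,0,0],[0,0,0],[0,0,0],[0,0,0]],"dr":[[0,0,0],[0,0,0],[0,0,0],[0,0,0],[0,0,0]]}'
for i in 1 2 3 4 5; do python3 -m crank '{"hand":[255,255,255,255,255],"translation":[[0,0,0],[0,0,0],[0,0,0],[0,0,0],[0,0,0]],"dr":[[0,0,0],[0,0,0],[0,0,0],[0,0,0],[0,0,0]]}' | sed -n '1,2p;4p'; done
python3 -c "
from h import *
s=sensors.observe();print('drawn',(np.array(s['position'])-[.4974,-.2398,.2073])@U,'F along',np.array(s['ft_force'])@U)
im,d=cams.get_image('side');a=im[340:375,262:285].astype(int);g=(a[...,1]>a[...,2]+40)&(a[...,1]>a[...,0]+30);r=(a[...,2]>a[...,1]+60)&(a[...,2]>a[...,0]+60);print('green px',g.sum(),'red',r.sum())"
```

```text
time_s: 6.05
position: [0.4639, -0.2349, 0.2554]
ft_force: [10.0, -8.7, -9.6]
time_s: 6.55
position: [0.4639, -0.2349, 0.2554]
ft_force: [9.7, -9.5, -10.6]
time_s: 7.05
position: [0.4639, -0.2349, 0.2554]
ft_force: [9.9, -9.1, -10.5]
time_s: 7.55
position: [0.4639, -0.2349, 0.2554]
ft_force: [10.0, -9.1, -10.6]
time_s: 8.05
position: [0.4639, -0.2349, 0.2554]
ft_force: [9.7, -9.2, -11.3]
drawn 0.05879928938492464 F along -15.552135452832404
green px 5 red 0
```

```bash
for i in 1 2; do python3 -m crank '{"hand":[255,255,255,255,255],"translation":[[0.0055,0,0],[0.011,0,0],[0.0165,0,0],[0.022,0,0],[0.0275,0,0]],"dr":[[0,0,0],[0,0,0],[0,0,0],[0,0,0],[0,0,0]]}' | sed -n '1,2p;4p'; done; python3 -m crank '{"hand":[255,255,255,255,255],"translation":[[0.003,0,0],[0.0045,0,0],[0.0055,0,0],[0.006,0,0],[0.006,0,0]],"dr":[[0,0,0],[0,0,0],[0,0,0],[0,0,0],[0,0,0]]}'
python3 -c "
from h import *
s=sensors.observe();print('drawn',(np.array(s['position'])-[.4974,-.2398,.2073])@U,'F along',np.array(s['ft_force'])@U)"
```

```text
time_s: 8.6
position: [0.4795, -0.2372, 0.233]
ft_force: [3.6, -8.2, -5.6]
time_s: 9.1
position: [0.495, -0.2394, 0.2107]
ft_force: [-0.6, -6.3, -2.2]
time_s: 9.6
position: [0.4975, -0.2398, 0.2072]
tool_rot: [[0.569, 0.144, 0.809], [-0.087, 0.989, -0.116], [-0.818, -0.005, 0.576]]
ft_force: [-17.7, -2.7, 13.2]
grip_width: 0.033
drawn -0.00014281525951113404 F along 20.573483057586436
```

```bash
python3 -m crank '{"hand":[140,120,60,0,0],"translation":[[0,0,0],[0,0,0],[0,0,0],[0,0,0],[0,0,0]],"dr":[[0,0,0],[0,0,0],[0,0,0],[0,0,0],[0,0,0]]}';python3 -m crank '{"hand":[0,0,0,0,0],"translation":[[0,0,0],[0,0,0],[-0.01,0,0],[-0.03,0,0],[-0.05,0,0]],"dr":[[0,0,0],[0,0,0],[0,0,0],[0,0,0],[0,0,0]]}'; python3 -m crank '{"hand":[0,0,0,0,0],"translation":[[-0.04,0,0],[-0.08,0,0],[-0.11,0,0],[-0.13,0.02,0],[-0.13,0.06,0]],"dr":[[0,0,0],[0,0,0],[0,0,0],[0,0,0],[0,0,0]]}'
python3 -c "
from h import *
S=np.array([.594,.0155,0]);a=35;R=frame(4,a)
im,d=cams.get_image('side');cv2.imwrite('pics/side4.png',im);im,d=cams.get_image('top');cv2.imwrite('pics/top4.png',im)
go(S+[0,0,.086]-.12*R[:,0],R)"
```

```text
time_s: 10.1
position: [0.4984, -0.2386, 0.206]
tool_rot: [[0.569, 0.143, 0.81], [-0.084, 0.99, -0.116], [-0.818, -0.001, 0.575]]
ft_force: [-0.4, 0.5, 0.5]
grip_width: 0.0848
time_s: 10.6
position: [0.4692, -0.2342, 0.2478]
tool_rot: [[0.569, 0.143, 0.81], [-0.083, 0.99, -0.116], [-0.818, -0.001, 0.575]]
ft_force: [0.1, -1.0, 0.3]
grip_width: 0.0854
time_s: 11.1
position: [0.4035, -0.1659, 0.3559]
tool_rot: [[0.571, 0.149, 0.808], [-0.09, 0.989, -0.119], [-0.816, -0.005, 0.578]]
ft_force: [1.3, 0.5, -1.2]
grip_width: 0.0854
t 11.2 pos [ 0.4039 -0.1608  0.3547] trans [ 0.2015  0.1814 -0.06  ] dist 0.2777179789736393 dr [-0.1473 -0.344   0.1527] deg 23.156625656571364 F [-0.429   0.4286 -0.9427] w 0.08502330587488902 q [ -54.   -11.    96.6   26.    70.1 -139.6]
```

```bash
python3 -m crank '{"hand":[0,0,0,0,0],"translation":[[0.01,0.045,-0.01],[0.03,0.09,-0.02],[0.06,0.13,-0.03],[0.1,0.15,-0.04],[0.13,0.16,-0.05]],"dr":[[-0.03,-0.07,0.03],[-0.06,-0.14,0.06],[-0.09,-0.2,0.09],[-0.12,-0.27,0.12],[-0.147,-0.344,0.153]]}'
python3 -c "
from h import *
S=np.array([.594,.0155,0]);a=35;R=frame(4,a)
go(S+[0,0,.086]-.10*R[:,0],R)"
```

```text
time_s: 11.7
position: [0.4657, 0.0066, 0.2482]
tool_rot: [[0.791, -0.038, 0.611], [0.034, 0.999, 0.017], [-0.611, 0.007, 0.791]]
ft_force: [2.1, -1.0, 0.3]
grip_width: 0.0852
t 11.7 pos [0.4657 0.0066 0.2482] trans [ 0.1011  0.0007 -0.0544] dist 0.11478772043585281 dr [-0.0247 -0.0465  0.0213] deg 3.2571059803456026 F [ 2.0582 -0.9611  0.3339] w 0.0851814496795925 q [ -29.2   -5.7  121.8   58.7   29.2 -165.3]
```

```bash
python3 -c "
from h import *
print(sensors.observe()['q'])"; python3 -m crank '{"hand":[0],"translation":[[-0.02,0,0]],"dr":[[0.1,0,0]]}'
python3 -c "
from h import *
print(sensors.observe()['q'])"
```

```text
[ -29.217    -5.7399  121.7912   58.6665   29.1533 -165.2808]
time_s: 11.8
position: [0.4507, 0.0111, 0.2585]
tool_rot: [[0.787, 0.01, 0.617], [0.047, 0.996, -0.077], [-0.615, 0.09, 0.783]]
ft_force: [0.0, -0.9, 1.5]
grip_width: 0.0854
[ -30.9063   -8.8649  121.7756   54.8604   32.9542 -156.2658]
```

```bash
for i in 1 2 3 4; do python3 -m crank '{"hand":[0,0,0,0,0],"translation":[[0,0,0],[0,0,0],[0,0,0],[0,0,0],[0,0,0]],"dr":[[0.15,0,0],[0.3,0,0],[0.45,0,0],[0.6,0,0],[0.74,0,0]]}' | sed -n '1,3p'; done
cat >> h.py <<'E'
def flip(R): return R*np.array([1,-1,-1])
S0=np.array([.594,.0155,0])
E
python3 -c "
from h import *
R=flip(frame(4,35))
go(S0+[0,0,.086]-.10*R[:,0],R)"
```

```text
time_s: 12.3
position: [0.4506, 0.0059, 0.2628]
tool_rot: [[0.792, 0.427, 0.437], [0.036, 0.681, -0.731], [-0.61, 0.595, 0.524]]
time_s: 12.8
position: [0.4506, 0.0059, 0.2628]
tool_rot: [[0.792, 0.61, 0.035], [0.036, 0.01, -0.999], [-0.61, 0.792, -0.014]]
time_s: 13.3
position: [0.4507, 0.0059, 0.2628]
tool_rot: [[0.792, 0.474, -0.385], [0.036, -0.666, -0.745], [-0.61, 0.576, -0.545]]
time_s: 13.8
position: [0.4507, 0.0059, 0.2628]
tool_rot: [[0.792, 0.09, -0.604], [0.036, -0.994, -0.101], [-0.61, 0.058, -0.791]]
t 13.8 pos [0.4507 0.0059 0.2628] trans [ 0.1218 -0.0052  0.0568] dist 0.13444457537604318 dr [ 0.0589  0.0455 -0.0176] deg 4.381446012985891 F [-0.1333  0.3907 -0.6858] w 0.08517394286537919 q [-31.6  -9.3 121.6  54.6  33.2  13.6]
```

```bash
python3 -m crank '{"hand":[0,0,0,0,0],"translation":[[0.025,-0.001,0.012],[0.05,-0.002,0.023],[0.075,-0.003,0.035],[0.1,-0.004,0.046],[0.12,-0.005,0.055]],"dr":[[0.01,0.01,0],[0.02,0.02,-0.01],[0.035,0.03,-0.01],[0.05,0.04,-0.015],[0.059,0.0455,-0.0176]]}'
python3 -c "
from h import *
R=flip(frame(4,35))
go(S0+[0,0,.090]+.019*R[:,0],R)
im,d=cams.get_image('side');cv2.imwrite('pics/side5.png',im);cv2.imwrite('pics/c6.png',cv2.resize(im[200:350,200:400],None,fx=3.5,fy=3.5))
im,d=cams.get_image('top');cv2.imwrite('pics/top5.png',im)"
```

```text
time_s: 14.3
position: [0.5087, 0.0103, 0.1554]
tool_rot: [[0.818, 0.079, -0.57], [0.062, -0.997, -0.049], [-0.573, 0.005, -0.82]]
ft_force: [-0.2, -0.4, 0.3]
grip_width: 0.0855
t 14.3 pos [0.5087 0.0103 0.1554] trans [0.1266 0.0014 0.0048] dist 0.1266509599944077 dr [ 0.0096 -0.0013  0.005 ] deg 0.6241360102534664 F [-0.1966 -0.3987  0.2812] w 0.0854747080559742 q [-26.1  12.9 128.9 115.8  27.5 -47.5]
```

View pics/c6.png

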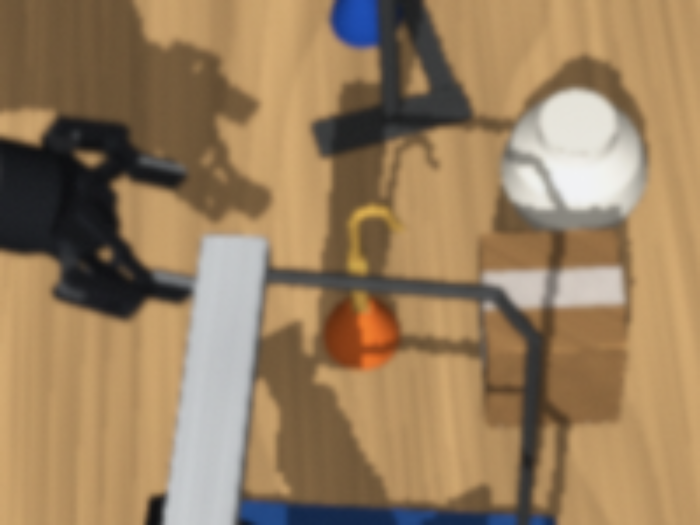

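```bash
python3 -m crank '{"hand":[0,0,0,0,0],"translation":[[0.025,0.001,0.002],[0.05,0.001,0.004],[0.075,0.001,0.005],[0.1,0.001,0.005],[0.12,0.001,0.005]],"dr":[[0.01,0,0.005],[0.01,0,0.005],[0.01,0,0.005],[0.01,0,0.005],[0.01,0,0.005]]}'
python3 -c "
from h import *
R=flip(frame(4,35))
go(S0+[0,0,.090]+.019*R[:,0],R)
im,d=cams.get_image('side');cv2.imwrite('pics/side6.png',im)
im2,d=cams.get_image('top');cv2.imwrite('pics/top6.png',im2);f=lambda i:cv2.resize(i,None,fx=4,fy=4)
cv2.imwrite('pics/c7.png',np.hstack([f(im[225:345,240:340]),f(im2[215:335,295:395])]))"
```

```text
time_s: 14.9
position: [0.6044, 0.0178, 0.0837]
tool_rot: [[0.818, 0.073, -0.571], [0.061, -0.997, -0.04], [-0.572, -0.002, -0.82]]
ft_force: [-0.6, -0.2, 0.5]
grip_width: 0.0856
t 14.9 pos [0.6044 0.0178 0.0837] trans [0.0068 0.0016 0.0008] dist 0.006996186187049675 dr [-0.0003 -0.0016  0.0037] deg 0.23053189659978662 F [-0.6314 -0.1726  0.4607] w 0.08558376355123339 q [-18.   29.7 119.3 139.   28.2 -65.5]
```

View pics/c7.png

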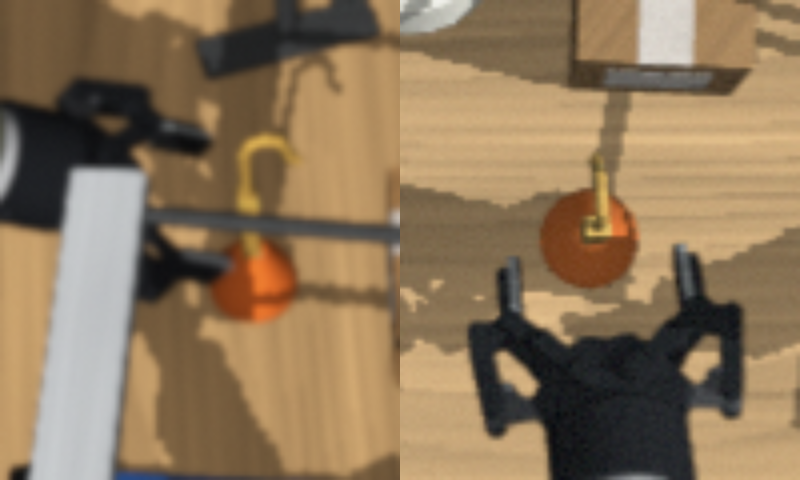

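```bash
python3 -m crank '{"hand":[0,60,120,150,170],"translation":[[0.007,0.001,0.001],[0.007,0.001,0.001],[0.007,0.001,0.001],[0.007,0.001,0.001],[0.007,0.001,0.001]],"dr":[[0,0,0],[0,0,0],[0,0,0],[0,0,0],[0,0,0]]}' 50;python3 -m crank '{"hand":[190,210,255,255,255],"translation":[[0,0,0],[0,0,0],[0,0,0],[0,0,0],[0,0,0]],"dr":[[0,0,0],[0,0,0],[0,0,0],[0,0,0],[0,0,0]]}' 50
```

```text
time_s: 15.5
position: [0.608, 0.017, 0.0781]
tool_rot: [[0.817, 0.071, -0.573], [0.059, -0.997, -0.039], [-0.574, -0.002, -0.819]]
ft_force: [0.1, -0.1, -0.3]
grip_width: 0.0294
time_s: 16.0
position: [0.6084, 0.0169, 0.078]
tool_rot: [[0.817, 0.071, -0.572], [0.059, -0.997, -0.039], [-0.574, -0.002, -0.819]]
ft_force: [-1.2, -2.0, 2.6]
grip_width: 0.0111
```

```bash
python3 -m crank '{"hand":[255,255,255,255,255],"translation":[[-0.01,0,-0.015],[-0.02,0,-0.029],[-0.03,0,-0.043],[-0.04,0,-0.057],[-0.046,0,-0.066]],"dr":[[0,0,0],[0,0,0],[0,0,0],[0,0,0],[0,0,0]]}' 50
python3 -c "
from h import *
R=flip(frame(4,35));go(S0,R)
im,d=cams.get_image('side');cv2.imwrite('pics/side7.png',im)
im2,d=cams.get_image('top');cv2.imwrite('pics/top7.png',im2);f=lambda i:cv2.resize(i,None,fx=4,fy=4)
cv2.imwrite('pics/c8.png',np.hstack([f(im[195:315,250:350]),f(im2[215:335,295:395])]))"
```

```text
time_s: 16.5
position: [0.6081, 0.0169, 0.1588]
tool_rot: [[0.816, 0.071, -0.573], [0.059, -0.997, -0.04], [-0.574, -0.001, -0.819]]
ft_force: [-1.2, -0.3, -2.2]
grip_width: 0.0114
t 16.5 pos [0.6081 0.0169 0.1588] trans [0.0796 0.0006 0.1381] dist 0.15941135615893726 dr [-0.0002  0.0011  0.0015] deg 0.10722489708569385 F [-1.2173 -0.316  -2.2413] w 0.011434962501784704 q [-17.8  19.7 114.1 110.1  19.  -34.1]
```

View pics/c8.png

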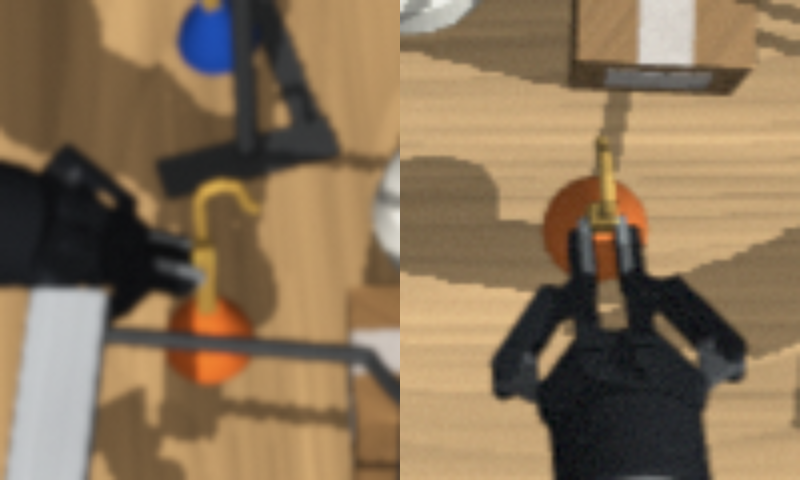

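```bash
python3 -c "
from h import *
T=np.array(sensors.observe()['position']);X=np.array(sensors.observe()['tool_rot'])[:,0]
for n in('top','side'):
  p=proj(n,[T,T-.019*X]);print(n,p.round(1).tolist(),'crop',((p-([295,215] if n=='top' else [250,195]))*4).round().tolist())
print('bell',two((344.25,272),(302,280)))
print('sq top, z.2',plane('top',[((603-400)/4+295,215/4+215)],.198))
print('side sq top/bottom at y=.017')
o,r=rays('side',[(204/4+250,248/4+195),(205/4+250,300/4+195),(226/4+250,182/4+195)]);print(o+r*((.017-o[1])/r[:,1])[:,None])
"
```

```text
top [[344.7, 263.2], [345.5, 270.2]] crop [[199.0, 193.0], [202.0, 221.0]]
side [[306.5, 263.3], [300.1, 261.8]] crop [[226.0, 273.0], [200.0, 267.0]]
bell (array([0.5947, 0.0145, 0.084 ]), np.float64(0.0006893400438608664))
sq top, z.2 [[0.5939 0.0167 0.198 ]]
side sq top/bottom at y=.017
[[0.596  0.017  0.1898]
 [0.5943 0.017  0.1292]
 [0.6117 0.017  0.2596]]
```

```bash
cat >> h.py <<'E'
RB=np.array([.5975,.367,.2155]);RR=flip(frame(12.4,35));RX=np.array([np.cos(np.radians(12.4)),np.sin(np.radians(12.4)),0])
def tcp(crook): return np.array(crook)-[-.001,.001,.092]
E
python3 -c "
from h import *
b=plane('top',[(120,278.2),(245,251.2)],.2155);print(b);t=(.367-b[0,1])/(b[1,1]-b[0,1]);print(b[0]+t*(b[1]-b[0]),np.degrees(np.arctan2(*(b[0]-b[1])[:2])))
go(tcp(RB-.08*RX+[0,0,.05]),RR)"
```

```text
[[0.5747 0.4729 0.2155]
 [0.6288 0.2203 0.2155]]
[0.5974 0.367  0.2155] -12.084184752334137
t 16.6 pos [0.6085 0.017  0.1592] trans [-0.0608 -0.3373  0.0252] dist 0.3436734738644967 dr [-0.0837 -0.0007 -0.1185] deg 8.31162942603007 F [ 0.1818  0.7077 -2.3272] w 0.01133689266247074 q [-17.8  19.7 114.1 110.3  19.1 -34.4]
```

```bash
python3 -m crank '{"hand":[255,255,255,255,255],"translation":[[-0.015,-0.01,0.01],[-0.03,-0.025,0.02],[-0.045,-0.045,0.028],[-0.055,-0.07,0.032],[-0.06,-0.095,0.034]],"dr":[[0,0,0],[-0.01,0,-0.015],[-0.02,0,-0.03],[-0.03,0,-0.045],[-0.04,0,-0.06]]}' 50
python3 -c "
from h import *
go(tcp(RB-.08*RX+[0,0,.05]),RR)"
```

```text
time_s: 17.1
position: [0.5318, 0.1072, 0.1636]
tool_rot: [[0.809, 0.142, -0.571], [0.118, -0.99, -0.079], [-0.576, -0.004, -0.817]]
ft_force: [0.2, -0.6, -1.6]
grip_width: 0.0118
t 17.1 pos [0.5318 0.1072 0.1636] trans [ 0.0137 -0.2408 -0.0207] dist 0.24207471702176403 dr [-0.0453  0.0033 -0.0582] deg 4.228992186899157 F [ 0.1956 -0.5857 -1.5513] w 0.011841784744328043 q [ -8.2  14.1 123.1 128.2  17.2 -48.9]
```

```bash
python3 -m crank '{"hand":[255,255,255,255,255],"translation":[[0.002,-0.025,-0.003],[0.004,-0.05,-0.006],[0.006,-0.075,-0.009],[0.008,-0.1,-0.012],[0.01,-0.125,-0.015]],"dr":[[-0.01,0,-0.01],[-0.02,0,-0.02],[-0.03,0,-0.03],[-0.04,0,-0.04],[-0.045,0,-0.058]]}' 50
python3 -c "
from h import *
go(tcp(RB-.08*RX+[0,0,.05]),RR)"
```

```text
time_s: 17.6
position: [0.5298, 0.2325, 0.1646]
tool_rot: [[0.803, 0.216, -0.556], [0.178, -0.976, -0.123], [-0.569, 0.0, -0.822]]
ft_force: [-0.1, -0.3, -1.7]
grip_width: 0.0113
t 17.6 pos [0.5298 0.2325 0.1646] trans [ 0.008  -0.1156 -0.0164] dist 0.11705310941620378 dr [ 0.0008 -0.0053  0.0011] deg 0.31119782653284533 F [-0.1092 -0.2911 -1.6943] w 0.011280857588632778 q [ 11.6  17.4 117.3 176.   10.  -86.6]
```

```bash
python3 -m crank '{"hand":[255,255,255,255,255],"translation":[[0.004,0.005,0.015],[0.008,0.01,0.032],[0.012,0.015,0.05],[0.015,0.02,0.068],[0.017,0.023,0.081]],"dr":[[0,0,0],[0,0,0],[0,0,0],[0,0,0],[0,0,0]]}' 50
python3 -c "
from h import *
s=sensors.observe();p=s['position'];go([p[0],p[1],.0783],flip(frame(12.4,35)))"
```

```text
time_s: 18.1
position: [0.5032, 0.2015, 0.0875]
tool_rot: [[0.802, 0.215, -0.557], [0.176, -0.977, -0.123], [-0.57, 0.001, -0.821]]
ft_force: [0.9, -0.3, -2.2]
grip_width: 0.0113
t 18.1 pos [0.5032 0.2015 0.0875] trans [ 0.0052 -0.      0.0075] dist 0.009189540471462684 dr [ 0.0004 -0.0041 -0.0006] deg 0.2362963599334006 F [ 0.8596 -0.323  -2.1934] w 0.01126137158579514 q [  7.   27.2 128.4 171.4  31.  -85.7]
```

```bash
python3 -m crank '{"hand":[255,255,255,255,255],"translation":[[0.002,0,0.003],[0.004,0,0.006],[0.005,0,0.0072],[0.005,0,0.0072],[0.005,0,0.0072]],"dr":[[0,0,0],[0,0,0],[0,0,0],[0,0,0],[0,0,0]]}' 50
python3 -c "
from h import *
s=sensors.observe();print(s['ft_force'],s['position'])"
```

```text
time_s: 18.6
position: [0.5047, 0.2025, 0.0814]
tool_rot: [[0.805, 0.216, -0.553], [0.178, -0.976, -0.122], [-0.566, -0.0, -0.824]]
ft_force: [0.5, -0.2, -1.2]
grip_width: 0.0113
[ 0.5022 -0.2275 -1.2013] [0.5047 0.2025 0.0814]
```

```bash
python3 -m crank '{"hand":[255,255,255],"translation":[[0.0005,0,0.001],[0.001,0,0.002],[0.001,0,0.002]],"dr":[[0,0,0],[0,0,0],[0,0,0]]}' 50; python3 -m crank '{"hand":[225,215,200,180,150],"translation":[[0,0,0],[0,0,0],[0,0,0],[0,0,0],[0,0,0]],"dr":[[0,0,0],[0,0,0],[0,0,0],[0,0,0],[0,0,0]]}' 50;  python3 -m crank '{"hand":[80,0,0,0,0],"translation":[[0,0,0],[0,0,0],[0,0,0],[0,0,0],[-0.01,0,0]],"dr":[[0,0,0],[0,0,0],[0,0,0],[0,0,0],[0,0,0]]}' 
python3 -c "
from h import *
im,d=cams.get_image('side');cv2.imwrite('pics/side8.png',im)
im2,d=cams.get_image('top');cv2.imwrite('pics/top8.png',im2)
for n,im in(('side',im),('top',im2)):
  hsv=cv2.cvtColor(im,cv2.COLOR_BGR2HSV).astype(int);m=((hsv[...,1]>165)&(hsv[...,2]>110)&(hsv[...,0]<13)).astype(np.uint8)
  k,l,st,ce=cv2.connectedComponentsWithStats(m)
  for i in range(1,k):
    if st[i,4]>30:print(n,st[i],ce[i])
print(proj('side',[.489,.199,.023]),proj('top',[.489,.199,.023]))"
```

```text
time_s: 18.9
position: [0.5041, 0.2023, 0.0788]
tool_rot: [[0.804, 0.215, -0.553], [0.178, -0.977, -0.122], [-0.567, -0.0, -0.824]]
ft_force: [0.8, -0.8, -1.9]
grip_width: 0.0113
time_s: 19.4
position: [0.5043, 0.2023, 0.079]
tool_rot: [[0.805, 0.216, -0.553], [0.178, -0.976, -0.122], [-0.566, -0.0, -0.824]]
ft_force: [0.3, -0.4, -0.2]
grip_width: 0.0349
time_s: 19.9
position: [0.4964, 0.2005, 0.0843]
tool_rot: [[0.804, 0.215, -0.554], [0.178, -0.977, -0.122], [-0.567, -0.0, -0.824]]
ft_force: [-0.7, 0.1, -0.7]
grip_width: 0.0853
side [253 232  20  19 233] [262.8584 242.0773]
top [254 307  24  23 312] [267.4904 318.6923]
[[261.2964 237.5512]] [[264.7006 319.2801]]
```

```bash
python3 -m crank '{"hand":[0,0,0,0,0],"translation":[[-0.02,0,0],[-0.04,0,0],[-0.06,0,0],[-0.08,0,0],[-0.08,0,0]],"dr":[[0,0,0],[0,0,0],[0,0,0],[0,0,0],[0,0,0]]}'
python3 -c "
from h import *
im,d=cams.get_image('side');cv2.imwrite('pics/side9.png',im)
im2,d=cams.get_image('top');cv2.imwrite('pics/top9.png',im2);f=lambda i:cv2.resize(i,None,fx=4,fy=4)
for n,im_ in(('side',im),('top',im2)):
  hsv=cv2.cvtColor(im_,cv2.COLOR_BGR2HSV).astype(int);m=((hsv[...,1]>165)&(hsv[...,2]>110)&(hsv[...,0]<13)).astype(np.uint8)
  k,l,st,ce=cv2.connectedComponentsWithStats(m)
  print(n,[(st[i],ce[i]) for i in range(1,k) if st[i,4]>30])
cv2.imwrite('pics/c9.png',np.hstack([f(im[155:275,210:310]),f(im2[260:380,220:320])]))
R=flip(frame(12.4,15));go(np.array([.49,.199,.10])-.06*R[:,0],R)"
```

```text
time_s: 20.5
position: [0.4302, 0.1861, 0.1307]
tool_rot: [[0.805, 0.216, -0.553], [0.178, -0.976, -0.122], [-0.566, -0.0, -0.824]]
ft_force: [0.5, -0.5, -0.1]
grip_width: 0.0856
side [(array([253, 232,  20,  19, 243], dtype=int32), array([262.4979, 241.7942]))]
top [(array([255, 307,  23,  23, 307], dtype=int32), array([267.7362, 318.7329]))]
t 20.6 pos [0.4323 0.1863 0.1302] trans [ 0.0092 -0.      0.0115] dist 0.014714366113614579 dr [0.0001 0.3391 0.0006] deg 19.43017820392919 F [ 0.441  -0.7674  0.0215] w 0.08544402822886893 q [  5.2  16.2 136.3 167.4  28.4 -83. ]
```

View pics/c9.png

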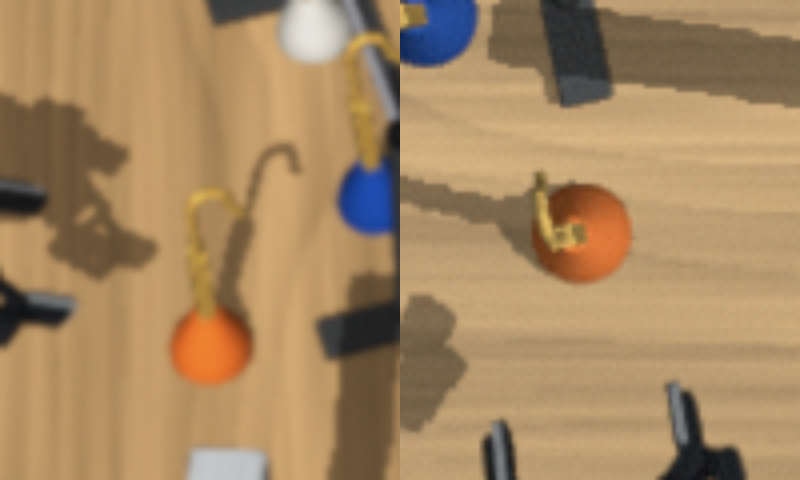

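```bash
python3 -c "
from h import *
print('bell',two((265.25,318.25),(262.75,241.25)),'bell z.023',plane('top',[(265.25,318.25)],.023))
a=plane('top',[(263,318.5)],.116)[0];b=plane('top',[(255.5,304.5)],.147)[0];print('sq',a,'tip',b,np.degrees(np.arctan2(*(b-a)[1::-1])))
R=flip(frame(12.4,15));S=np.array([.49,.1995,.10]);go(S-.06*R[:,0],R);go(S+.022*R[:,0],R)"
```

```text
bell (array([0.4912, 0.1998, 0.0029]), np.float64(0.0003005603540539974)) bell z.023 [[0.4914 0.1977 0.023 ]]
sq [0.4925 0.1932 0.116 ] tip [0.5225 0.2061 0.147 ] 23.270472338915912
t 20.6 pos [0.4323 0.1863 0.1302] trans [ 0.0093 -0.0005  0.0114] dist 0.014731690515907895 dr [0.0001 0.3391 0.0006] deg 19.43017820392919 F [ 0.441  -0.7674  0.0215] w 0.08544402822886893 q [  5.2  16.2 136.3 167.4  28.4 -83. ]
t 20.6 pos [0.4323 0.1863 0.1302] trans [ 0.0866 -0.0005 -0.0159] dist 0.08806427502755843 dr [0.0001 0.3391 0.0006] deg 19.43017820392919 F [ 0.441  -0.7674  0.0215] w 0.08544402822886893 q [  5.2  16.2 136.3 167.4  28.4 -83. ]
```

```bash
python3 -m crank '{"hand":[0,0,0,0,0],"translation":[[0,0,0],[0.003,0,0.003],[0.006,0,0.006],[0.009,0,0.011],[0.009,0,0.011]],"dr":[[0,0.1,0],[0,0.2,0],[0,0.3,0],[0,0.339,0],[0,0.339,0]]}'
python3 -c "
from h import *
R=flip(frame(12.4,15));S=np.array([.491,.1993,.10]);go(S+.024*R[:,0],R)"
```

```text
time_s: 21.1
position: [0.4655, 0.211, 0.1228]
tool_rot: [[0.94, 0.205, -0.272], [0.196, -0.979, -0.06], [-0.278, 0.003, -0.961]]
ft_force: [-0.7, 0.4, 0.4]
grip_width: 0.0851
t 21.1 pos [0.4655 0.211  0.1228] trans [0.052  0.0164 0.0152] dist 0.056575891739072466 dr [ 0.0003  0.0201 -0.01  ] deg 1.2850405835943628 F [-0.6927  0.4124  0.3826] w 0.08511609252763327 q [ 10.3  38.6 141.9 178.5  74.3 -90.2]
```

```bash
python3 -m crank '{"hand":[0,0,0,0,0],"translation":[[0.005,0.006,0.002],[0.01,0.012,0.004],[0.017,0.0165,0.007],[0.026,0.0165,0.01],[0.035,0.0165,0.013]],"dr":[[0,0,0],[0,0.01,0],[0,0.02,-0.01],[0,0.02,-0.01],[0,0.02,-0.01]]}'
python3 -c "
from h import *
R=flip(frame(12.4,15));S=np.array([.491,.1993,.10]);go(S+.024*R[:,0],R)"
```

```text
time_s: 21.6
position: [0.4983, 0.1997, 0.1046]
tool_rot: [[0.945, 0.213, -0.248], [0.206, -0.977, -0.054], [-0.254, 0.0, -0.967]]
ft_force: [0.4, 0.4, -0.4]
grip_width: 0.0851
t 21.6 pos [0.4983 0.1997 0.1046] trans [ 0.0182 -0.0012  0.0064] dist 0.019342381565763685 dr [-0.0002 -0.0049 -0.0022] deg 0.30934013023102913 F [ 0.4163  0.4321 -0.4316] w 0.08514193565775847 q [  5.9  43.3 139.3 173.7  77.9 -90.3]
```

```bash
python3 -m crank '{"hand":[0,0,0,60,120],"translation":[[0.006,-0.001,0.002],[0.012,-0.001,0.004],[0.018,-0.001,0.006],[0.018,-0.001,0.006],[0.018,-0.001,0.006]],"dr":[[0,0,0],[0,0,0],[0,0,0],[0,0,0],[0,0,0]]}' 50;python3 -m crank '{"hand":[170,200,225,255,255],"translation":[[0,0,0],[0,0,0],[0,0,0],[0,0,0],[0,0,0]],"dr":[[0,0,0],[0,0,0],[0,0,0],[0,0,0],[0,0,0]]}' 50
python3 -m crank '{"hand":[255,255],"translation":[[0,0,0],[0,0,0]],"dr":[[0,0,0],[0,0,0]]}' 50
python3 -c "
from h import *
R=flip(frame(12.4,15));S=np.array([.491,.1993,.10]);go(S+.024*R[:,0],R)"
```

```text
time_s: 22.1
position: [0.5125, 0.2049, 0.0939]
tool_rot: [[0.945, 0.214, -0.249], [0.207, -0.977, -0.055], [-0.255, 0.0, -0.967]]
ft_force: [0.1, -0.1, 0.9]
grip_width: 0.0591
time_s: 22.6
position: [0.5126, 0.2046, 0.0939]
tool_rot: [[0.945, 0.214, -0.249], [0.207, -0.977, -0.055], [-0.255, 0.0, -0.967]]
ft_force: [0.7, -0.7, -0.2]
grip_width: 0.0121
time_s: 22.8
position: [0.5126, 0.2047, 0.0939]
tool_rot: [[0.945, 0.214, -0.249], [0.207, -0.977, -0.055], [-0.255, 0.0, -0.967]]
ft_force: [0.1, 0.0, -0.8]
grip_width: 0.0119
t 22.8 pos [0.5126 0.2047 0.0939] trans [ 0.0009  0.0006 -0.0001] dist 0.001082923320031995 dr [-0.0001 -0.0043 -0.0007] deg 0.24926139736796976 F [ 0.0702  0.0454 -0.8317] w 0.011948744203337358 q [  6.6  44.5 136.8 174.3  76.6 -90.1]
```

```bash
cat >> h.py <<'E'
RR=flip(frame(12.4,14.8));OFF=np.array([-.0089,-.0026,.0761])
def tcp(crook): return np.array(crook)-OFF
E
python3 -c "
from h import *
go([.5126,.2047,.1895],RR);go(tcp(RB-.07*RX+[0,0,.05]),RR)"
```

```text
t 22.8 pos [0.5126 0.2047 0.0939] trans [-0.0244 -0.     -0.0924] dist 0.09560721103919595 dr [-0.0001 -0.0008 -0.0007] deg 0.06038204565208623 F [ 0.0702  0.0454 -0.8317] w 0.011948744203337358 q [  6.6  44.5 136.8 174.3  76.6 -90.1]
t 22.8 pos [0.5126 0.2047 0.0939] trans [ 0.0307 -0.141  -0.1069] dist 0.17953300613567555 dr [-0.0001 -0.0008 -0.0007] deg 0.06038204565208623 F [ 0.0702  0.0454 -0.8317] w 0.011948744203337358 q [  6.6  44.5 136.8 174.3  76.6 -90.1]
```

```bash
python3 -m crank '{"hand":[255,255,255,255,255],"translation":[[-0.003,0,-0.012],[-0.009,0,-0.034],[-0.015,0,-0.056],[-0.021,0,-0.078],[-0.025,0,-0.094]],"dr":[[0,0,0],[0,0,0],[0,0,0],[0,0,0],[0,0,0]]}' 50; python3 -m crank '{"hand":[255,255,255,255,255],"translation":[[0.004,-0.02,-0.001],[0.012,-0.05,-0.003],[0.025,-0.08,-0.006],[0.04,-0.11,-0.01],[0.053,-0.135,-0.013]],"dr":[[0,0,0],[0,0,0],[0,0,0],[0,0,0],[0,0,0]]}' 50
python3 -m crank '{"hand":[255,255],"translation":[[0,0,0],[0,0,0]],"dr":[[0,0,0],[0,0,0]]}' 50
python3 -c "
from h import *
go(tcp(RB-.07*RX+[0,0,.05]),RR)
P=np.array(sensors.observe()['position'])
im,d=cams.get_image('side');cv2.imwrite('pics/sideA.png',im)
im2,d=cams.get_image('top');cv2.imwrite('pics/topA.png',im2);f=lambda i:cv2.resize(i,None,fx=4,fy=4)
cv2.imwrite('pics/cA.png',np.hstack([f(im[100:220,230:330]),f(im2[215:335,120:220])]))
print('exp crook',P+OFF,[ (n,proj(n,[P+OFF,P+OFF+[0,0,.0125],RB]).round(1).tolist()) for n in('side','top')])
for n,i in(('side',im),('top',im2)):
  hsv=cv2.cvtColor(i,cv2.COLOR_BGR2HSV).astype(int);m=((hsv[...,1]>165)&(hsv[...,2]>110)&(hsv[...,0]<13)).astype(np.uint8)
  k,l,st,ce=cv2.connectedComponentsWithStats(m);print(n,[(st[i],ce[i]) for i in range(1,k) if st[i,4]>30])
"
```

```text
time_s: 23.3
position: [0.5119, 0.2047, 0.1924]
tool_rot: [[0.945, 0.214, -0.248], [0.207, -0.977, -0.055], [-0.254, 0.0, -0.967]]
ft_force: [0.2, 0.4, -2.1]
grip_width: 0.0121
time_s: 23.8
position: [0.5363, 0.3502, 0.1899]
tool_rot: [[0.944, 0.216, -0.25], [0.208, -0.976, -0.055], [-0.256, -0.0, -0.967]]
ft_force: [1.3, -1.1, -1.3]
grip_width: 0.0122
time_s: 24.0
position: [0.5361, 0.3484, 0.1895]
tool_rot: [[0.944, 0.215, -0.25], [0.208, -0.977, -0.055], [-0.256, 0.0, -0.967]]
ft_force: [-0.2, 0.2, -1.9]
grip_width: 0.0123
t 24.0 pos [0.5361 0.3484 0.1895] trans [ 0.0031 -0.0056 -0.0007] dist 0.006457785825623229 dr [0.0004 0.0007 0.0003] deg 0.047228846826501324 F [-0.209   0.2364 -1.8715] w 0.012284733163785725 q [  29.6   28.2  115.   206.    40.7 -105.7]
exp crook [0.5272 0.3458 0.2656] [('side', [[266.0, 138.9], [265.6, 135.6], [293.0, 144.1]]), ('top', [[175.0, 301.6], [173.2, 301.5], [172.3, 266.8]])]
side [(array([256, 170,  21,  19, 259], dtype=int32), array([266.3436, 179.9305]))]
top [(array([189, 296,  21,  25, 315], dtype=int32), array([200.2127, 306.9619]))]
```

View pics/cA.png

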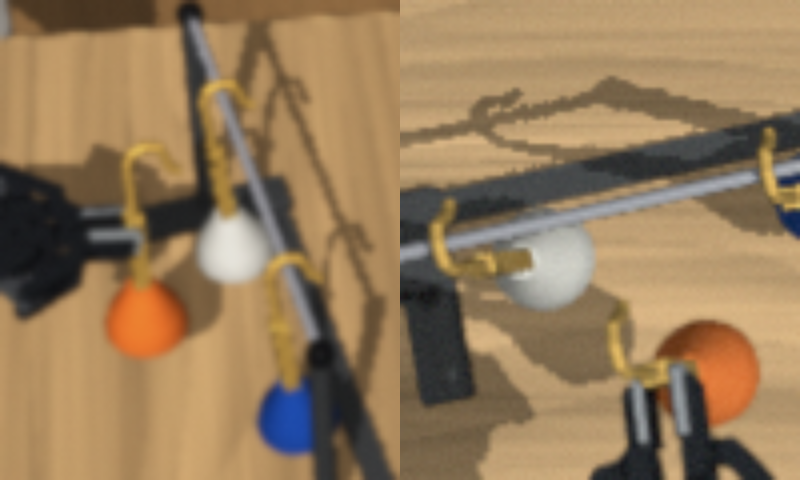

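```bash
python3 -c "
from h import *
P=np.array(sensors.observe()['position']);C=P+OFF
T=lambda x,y:((x-400)/4+120,y/4+215)
Sd=lambda x,y:(x/4+230,y/4+100)
print('apex',two(T(620,333),Sd(150,149)),'exp',C+[0,0,.0125])
a=plane('top',[T(625,366)],.268)[0];b=plane('top',[T(621,305)],.243)[0];print('leg',a,'tip',b,np.degrees(np.arctan2(*(b-a)[1::-1])),np.linalg.norm(b-a))
print('leg exp',C-.013*RX)
# neighbours for reference, same marking
a=plane('top',[T(438,255)],.222)[0];b=plane('top',[T(448,205)],.195)[0];print('white leg',a,'tip',b,np.degrees(np.arctan2(*(b-a)[1::-1])),np.linalg.norm(b-a))
print('white apex',two(T(437,232),Sd(225,85)),'blue apex side z.228',plane('side',[Sd(293,258)],.228),'top',plane('top',[T(767,165)],.228))
m=plane('top',[T(437,238),T(767,172)],.2155);print('bar pts',m)
o,r=rays('side',[Sd(134,205),Sd(141,280)]);print('stem side at y',(o+r*((C[1]-o[1])/r[:,1])[:,None]))
"
```

```text
apex (array([0.5326, 0.3437, 0.2738]), np.float64(0.0015151590295913212)) exp [0.5275 0.3447 0.2782]
leg [0.5179 0.3425 0.268 ] tip [0.5476 0.352  0.243 ] 17.766043294128394 0.03995276491813808
leg exp [0.5148 0.3419 0.2657]
white leg [0.5732 0.4511 0.222 ] tip [0.6005 0.4566 0.195 ] 11.443316563111653 0.03875301267818842
white apex (array([0.5843, 0.4532, 0.2185]), np.float64(0.0014544697127436064)) blue apex side z.228 [[0.6203 0.2802 0.228 ]] top [[0.6175 0.2849 0.228 ]]
bar pts [[0.5822 0.4543 0.2155]
 [0.6152 0.2874 0.2155]]
stem side at y [[0.5167 0.3447 0.2198]
 [0.5149 0.3447 0.1424]]
```

```bash
cat >> h.py <<'E'
OFF=OFF+[.003,.0005,0];RB=np.array([.5975,.3685,.2155])
E
python3 -c "
from h import *
go(tcp(RB+[0,0,.05]),RR)"
```

```text
t 24.1 pos [0.5364 0.3473 0.1896] trans [ 0.0682 -0.0085 -0.0178] dist 0.0709834176723907 dr [ 0.0002  0.0007 -0.0014] deg 0.08789974208840604 F [-0.4073  0.033  -2.3464] w 0.012110315369936757 q [  29.5   28.2  115.   205.9   40.7 -105.8]
```

```bash
python3 -m crank '{"hand":[255,255,255,255,255],"translation":[[0.01,-0.0085,-0.0025],[0.025,-0.0085,-0.0065],[0.04,-0.0085,-0.0105],[0.055,-0.0085,-0.0145],[0.068,-0.0085,-0.018]],"dr":[[0,0,0],[0,0,0],[0,0,0],[0,0,0],[0,0,0]]}' 50
python3 -m crank '{"hand":[255,255],"translation":[[0,0,0],[0,0,0]],"dr":[[0,0,0],[0,0,0]]}' 50
python3 -c "
from h import *
go(tcp(RB+[0,0,.004]),RR)
np.set_printoptions(precision=1)
im,d=cams.get_image('side');cv2.imwrite('pics/sideB.png',im);D=d
im2,d=cams.get_image('top');cv2.imwrite('pics/topB.png',im2)
for n,i,dd in(('side',im,D),('top',im2,d)):
  print(n,'RB',proj(n,[RB,RB+[0,0,.0625]]))
  c=proj(n,[RB+[0,0,.05]])[0]
  hsv=cv2.cvtColor(i,cv2.COLOR_BGR2HSV).astype(int);H,S,V=[hsv[...,k] for k in range(3)]
  m=(H>14)&(H<27)&(S>140)&(V>120)
  x0,y0=(c-[14,12]).astype(int)
  print(x0,y0);[print(''.join('#' if m[y,x] else ('b' if (S[y,x]<60 and V[y,x]>110) else '.') for x in range(x0,x0+32))) for y in range(y0,y0+34)]
"
```

```text
time_s: 24.6
position: [0.6044, 0.3702, 0.19]
tool_rot: [[0.945, 0.212, -0.25], [0.205, -0.977, -0.055], [-0.256, 0.0, -0.967]]
ft_force: [0.1, 0.1, -1.8]
grip_width: 0.0122
time_s: 24.8
position: [0.6033, 0.3705, 0.1898]
tool_rot: [[0.945, 0.213, -0.25], [0.206, -0.977, -0.055], [-0.256, 0.0, -0.967]]
ft_force: [-0.4, 0.3, -1.6]
grip_width: 0.0121
t 24.8 pos [0.6033 0.3705 0.1898] trans [ 0.012  -0.0001  0.0449] dist 0.04644547767013845 dr [-0.0001  0.0003 -0.0018] deg 0.10421221957495175 F [-0.3848  0.2948 -1.6185] w 0.012139343573270128 q [  27.9   31.7  105.   207.3   34.5 -109. ]
side RB [[292.9 143.7]
 [291.8 127.6]]
278 118
....bbb.........................
....bb..........................
.......#####....................
...#########....................
..####...####...................
..###.bbb.####..................
..##..bbb..###..................
..##...bbb.#####................
..##...bbb..####................
..##...bbb..####................
..##....bb.#######..............
...##......########.............
...##....##########.............
...##...##.......###............
[... 1128 characters left out ...]
bbbbbbb
...........##.......bbbbbbbbbbbb
...........##..b.bbbbbbbbbbbbbbb
............#..bbbbbbbbbbbbbb...
.......bbbb....bbbbbbbbbb.......
......bbbbbb.#..bbbbb...........
......bbb.bb.#..................
bbbbb.........#.................
bbbbbb........#.#.......###.....
bbbbb..........#..##.#.###.bbbb.
.bbbbbbb...............#.#.bbb..
.bbbbbbbb...........#.###..bbb..
bbbbbbbbbb.......bb..#.#...bbb..
..bbbbbbbb.......bbb.#...#.bbb..
...bbbbbbbbb......bb.......bbb..
...bbbbbbbbb......bb........bbb.
...bbbbbbbbbb.....bbb.......bbb.
...bbbbbbbbbb.....bbb.......bbb.
...b.bbbbbbbbb....bbb.......bbb.
bbbb...bbbbbbb....bbb.......bbb.
bbb....bbbbbbbb...bbb.......bbb.
.......bbbbbbbbb...bb.......bbb.
```

```bash
python3 -m crank '{"hand":[255,255,255,255,255],"translation":[[0.002,0,0.008],[0.0045,0,0.017],[0.007,0,0.026],[0.0095,0,0.035],[0.0115,0,0.043]],"dr":[[0,0,0],[0,0,0],[0,0,0],[0,0,0],[0,0,0]]}' 50
python3 -m crank '{"hand":[255,255,255],"translation":[[0,0,0],[0.0003,0,0.001],[0.0005,0,0.002]],"dr":[[0,0,0],[0,0,0],[0,0,0]]}' 50
python3 -c "
from h import *
go(tcp(RB),RR)"
```

```text
time_s: 25.4
position: [0.6038, 0.3716, 0.1445]
tool_rot: [[0.944, 0.214, -0.249], [0.207, -0.977, -0.055], [-0.255, 0.0, -0.967]]
ft_force: [-1.0, -0.6, -2.0]
grip_width: 0.0124
time_s: 25.7
position: [0.6039, 0.3717, 0.1442]
tool_rot: [[0.945, 0.214, -0.248], [0.207, -0.977, -0.054], [-0.254, -0.0, -0.967]]
ft_force: [-0.8, -0.0, -1.0]
grip_width: 0.012
t 25.7 pos [0.6039 0.3717 0.1442] trans [0.0005 0.0009 0.0048] dist 0.004960319130192168 dr [-0.0002 -0.0018 -0.0005] deg 0.10778069849345881 F [-0.7558 -0.0195 -1.0005] w 0.01200954383512894 q [  27.9   37.1  106.6  203.4   40.9 -104.1]
```

```bash
for i in 1 2 3; do python3 -m crank '{"hand":[255,255],"translation":[[0.0004,0,0.0015],[0.0004,0,0.0015]],"dr":[[0,0,0],[0,0,0]]}' 50 | sed -n '1,2p;4p'; done
```

```text
time_s: 25.9
position: [0.6039, 0.3716, 0.1424]
ft_force: [-0.1, 0.6, -3.4]
time_s: 26.1
position: [0.6038, 0.3716, 0.1406]
ft_force: [0.7, 0.1, -1.4]
time_s: 26.3
position: [0.6041, 0.3717, 0.1397]
ft_force: [0.3, 0.1, 0.1]
```

```bash
python3 -m crank '{"hand":[255,255,255],"translation":[[0.0003,0,0.001],[0.0003,0,0.001],[0.0003,0,0.001]],"dr":[[0,0,0],[0,0,0],[0,0,0]]}' 50 | sed -n '1,2p;4p'
python3 -c "
from h import *
np.set_printoptions(precision=1)
im,d=cams.get_image('side');im2,d2=cams.get_image('top');cv2.imwrite('pics/sideC.png',im);cv2.imwrite('pics/topC.png',im2)
for n,i in(('side',im),('top',im2)):
  c=proj(n,[RB])[0];print(n,c)
  hsv=cv2.cvtColor(i,cv2.COLOR_BGR2HSV).astype(int);H,S,V=[hsv[...,k] for k in range(3)]
  m=(H>14)&(H<27)&(S>140)&(V>120)
  x0,y0=(c-[14,12]).astype(int)
  print(x0,y0);[print(''.join('#' if m[y,x] else ('b' if (S[y,x]<60 and V[y,x]>110) else '.') for x in range(x0,x0+30))) for y in range(y0,y0+24)]
"
```

```text
time_s: 26.6
position: [0.6044, 0.3718, 0.1394]
ft_force: [1.5, -0.2, 5.6]
side [292.9 143.7]
278 131
...##....bbb..................
...###...bbb..................
....##...bbbb.................
....##...bbbb.................
....###...bbb.................
....####..bbbb................
...#####...bbb................
...######..bbb................
....#####...bbb...............
....#####......###............
....#####.....#####...........
.....#########..###...........
.....########..b.###..........
.....#######..bbb.###.........
.....######...bbb..##.........
......#####....bbb.###........
......#####....bbb..##........
......#####....bbb............
......#####.....bbb...........
.......####.....bbb...........
.......####......bb...........
........###.b....bbb..........
......b.###.b....bbb..........
......b..##.b.....bb..........
top [171.5 266.8]
157 254
..............................
..............................
..............................
..............................
..............#...............
..............................
..............#...............
..............................
............#.............bbbb
...........##.........bbbbbbbb
...........##......bbbbbbbbbbb
..............bbbbbbbbbbbbbbbb
...........#..bbbbbbbbbbbbb...
..b..bbbbbb##.bbbbbbbbb.......
bbbbbbbbbbb.#..bbb............
bbbbbbbbbb..##................
bbbbbbbbbb....#...............
bbbb..........................
..............##........#.....
..............#.#.....#.##....
................#..##.###.bbb.
.......bb.......#.##......bbbb
.......bbbbb........##.#..bbb.
........bbbb....bbb.#..##.bbb.
```

```bash
python3 -m crank '{"hand":[222,215,208,200,190],"translation":[[0,0,0],[0,0,0],[0,0,0],[0,0,0],[0,0,0]],"dr":[[0,0,0],[0,0,0],[0,0,0],[0,0,0],[0,0,0]]}' 30 | sed -n '1,2p;4,5p'; python3 -m crank '{"hand":[170,150,130,120,120],"translation":[[0,0,0],[0,0,0],[0,0,0],[0,0,0],[0,0,0]],"dr":[[0,0,0],[0,0,0],[0,0,0],[0,0,0],[0,0,0]]}' 30 | sed -n '1,2p;4,5p'
python3 -m crank '{"hand":[120,120,120,120,120],"translation":[[-0.005,0,0],[-0.015,0,0],[-0.03,0,0],[-0.05,0,0],[-0.07,0,0]],"dr":[[0,0,0],[0,0,0],[0,0,0],[0,0,0],[0,0,0]]}' 30 | sed -n '1,2p;4,5p'
```

```text
time_s: 27.2
position: [0.6036, 0.3715, 0.1374]
ft_force: [-0.3, 0.7, 0.6]
grip_width: 0.0216
time_s: 27.7
position: [0.6039, 0.3716, 0.1381]
ft_force: [0.3, -0.1, -0.1]
grip_width: 0.0453
time_s: 28.2
position: [0.5364, 0.3567, 0.1562]
ft_force: [-0.2, -0.2, -0.5]
grip_width: 0.0453
```

Back the arm off further and check everything numerically against the first pictures.

```bash
python3 -m crank '{"hand":[120,120,120,120,120],"translation":[[-0.03,0,-0.01],[-0.06,0,-0.02],[-0.09,0,-0.03],[-0.12,0,-0.04],[-0.14,0,-0.05]],"dr":[[0,0,0],[0,0,0],[0,0,0],[0,0,0],[0,0,0]]}' | sed -n '1,2p;4,5p'; python3 -m crank '{"hand":[120,120,120,120,120],"translation":[[0,0,0],[0,0,0],[0,0,0],[0,0,0],[0,0,0]],"dr":[[0,0,0],[0,0,0],[0,0,0],[0,0,0],[0,0,0]]}' | sed -n '1,2p;4,5p'
python3 -c "
from h import *
print(np.round(sensors.observe()['q'],1))
rg=dict(top=dict(orange=(135,225,225,330),white=(130,180,255,300),blue=(205,245,245,285),shade=(270,325,170,225),carton=(338,386,184,240),grip=(460,490,316,345)),side=dict(orange=(265,320,150,220),white=(275,300,145,175),blue=(290,318,190,218),shade=(340,386,222,268),carton=(335,382,265,322),grip=(238,250,336,362)))
for n in('side','top'):
  im,d=cams.get_image(n);cv2.imwrite(f'pics/{n}D.png',im);im0=cv2.imread(f'pics/{n}0.png')
  df=np.abs(im.astype(int)-im0).max(2)
  for k,(x0,x1,y0,y1) in rg[n].items():
    c=[]
    for i in(im0,im):
      h=cv2.cvtColor(i[y0:y1,x0:x1],cv2.COLOR_BGR2HSV).astype(int);H,S,V=[h[...,j] for j in range(3)]
      m={'orange':(H<13)&(S>165)&(V>110),'white':(S<50)&(V>120),'blue':(H>105)&(H<130)&(S>150),'shade':(S<50)&(V>120),'carton':(H<20)&(V<140),'grip':V<50}[k]
      y,x=np.nonzero(m);c.append((len(x),(round(x.mean()+x0,1),round(y.mean()+y0,1)) if len(x) else None))
    print(n,k,c,'changed px',(df[y0:y1,x0:x1]>40).sum())
  c=proj(n,[RB])[0];print(c)
  h=cv2.cvtColor(im,cv2.COLOR_BGR2HSV).astype(int);H,S,V=[h[...,j] for j in range(3)]
  m=(H>14)&(H<27)&(S>140)&(V>120);o=(H<13)&(S>165)&(V>110)
  x0,y0=(c-[16,14]).astype(int);[print(''.join('#' if m[y,x] else 'O' if o[y,x] else ('b' if (S[y,x]<60 and V[y,x]>110) else '.') for x in range(x0,x0+50))) for y in range(y0,y0+(54 if n=='side' else 34),1 if n=='top' else 1)]
"
```

```text
time_s: 28.7
position: [0.4156, 0.3301, 0.2404]
ft_force: [0.4, -0.0, -0.1]
grip_width: 0.0453
time_s: 29.2
position: [0.4184, 0.3307, 0.2392]
ft_force: [-0.6, -0.1, -0.4]
grip_width: 0.0452
[  38.4   16.   124.4  219.9   41.4 -115. ]
side orange [(0, None), (182, (np.float64(290.8), np.float64(183.1)))] changed px 378
side white [(285, (np.float64(289.2), np.float64(160.6))), (167, (np.float64(287.5), np.float64(159.6)))] changed px 161
side blue [(168, (np.float64(301.9), np.float64(204.5))), (169, (np.float64(301.8), np.float64(204.5)))] changed px 6
side shade [(1241, (np.float64(363.9), np.float64(245.6))), (1246, (np.float64(363.8), np.float64(245.7)))] changed px 0
side carton [(1359, (np.float64(356.7), np.float64(297.5))), (1163, (np.float64(355.8), np.float64(299.1)))] changed px 0
side grip [(40, (np.float64(243.6), np.float64(348.4))), (39, (np.float64(243.5), np.float64(348.3)))] changed px 0
[292.9494 143.7411]
.....##...bbb.....................................
.....##...bbbb....................................
.....##....bbb....................................
.....##.
[... 4324 characters left out ...]
..###.....#..#..##...OOOOOOOOOOOOOO..
bbbbbbbbb......#.#......#.##.###.#.OOOOOOOOOOOOO..
bbbbbbbbbbbb....####...####.####...OOOOOOOOOOOOOO.
bbbbbbbbbbbbb.....#..##.#..#.#..##.OOOOOOOOOOOOOO.
bbbbbbbbbbbbbb.......###.....######OOOOOOOOOOOOOO.
bbbbbbbbbbbbbb........#.......####.OOOOOOOOOOOOOO.
bbbbbbbbbbbbbb...............#...OOOOOOOOOOOOOOO..
bbbbbbbbbbbbbb.............OOOOOOOOOOOOOOOOOOOOO..
bbbbbbbbbbbbbb...........OOOOOOOOOOOOOOOOOOOOOOO..
bbbbbbbbbbbbbb...........OOOOOOOOOOOOOOOOOOOOOO...
bbbbbbbbbbbbbb..............OOOOOOOOOOOOOOOOOOO...
bbbbbbbbbbbbb..............OOOOOOOOOOOOOOOOOOO....
bbbbbbbbbbbbb..............OOOOOOOOOOOOOOOOOO.....
bbbbbbbbbbbb................OOOOOOOOOOOOOOOO......
```

```bash
for i in 1 2; do python3 -m crank '{"hand":[120,120,120,120,120],"translation":[[0,0,0],[0,0,0],[0,0,0],[0,0,0],[0,0,0]],"dr":[[0,0,0],[0,0,0],[0,0,0],[0,0,0],[0,0,0]]}' | sed -n '1p;4p'; done
python3 -c "
from h import *
for n,r in(('top',(124,138,262,288)),('side',(276,292,116,132))):
  im,d=cams.get_image(n);im0=cv2.imread(f'pics/{n}0.png');p=cv2.imread(f'pics/{n}D.png');x0,x1,y0,y1=r
  df=np.abs(im.astype(int)-im0).max(2)[y0:y1,x0:x1];print(n,'white crook changed',(df>40).sum(),'max',df.max(),'settled: since D',(np.abs(im.astype(int)-p).max(2)>40).sum())
  h=cv2.cvtColor(im,cv2.COLOR_BGR2HSV).astype(int);o=((h[...,0]<13)&(h[...,1]>165)&(h[...,2]>110)).astype(np.uint8)
  k,l,st,ce=cv2.connectedComponentsWithStats(o);print([(st[i],ce[i].round(1)) for i in range(1,k) if st[i,4]>30])
"
```

```text
time_s: 29.8
ft_force: [-0.5, -0.2, -0.2]
time_s: 30.3
ft_force: [0.5, 0.3, 0.6]
top white crook changed 0 max 31 settled: since D 500
[(array([181, 263,  21,  19, 264], dtype=int32), array([192.3, 272.8]))]
side white crook changed 0 max 6 settled: since D 256
[(array([289, 173,  10,  17, 107], dtype=int32), array([293.1, 182. ])), (array([300, 172,   6,  16,  32], dtype=int32), array([302.4, 179.2]))]
```

```bash
cat > sw.py <<'E'
from h import *
for n in('top','side'):
  im,d=cams.get_image(n);h=cv2.cvtColor(im,cv2.COLOR_BGR2HSV).astype(int);o=((h[...,0]<13)&(h[...,1]>165)&(h[...,2]>110))
  y,x=np.nonzero(o[150:330,150:320]);print(n,x.mean()+150,y.mean()+150)
E
for k in 1 2 3 4; do for i in 1 2 ; do python3 -m crank '{"hand":[120,120,120,120,120],"translation":[[0,0,0],[0,0,0],[0,0,0],[0,0,0],[0,0,0]],"dr":[[0,0,0],[0,0,0],[0,0,0],[0,0,0],[0,0,0]]}' | sed -n '1p'; done; python3 sw.py; done
```

```text
time_s: 30.9
time_s: 31.4
top 192.41958041958043 273.2097902097902
side 293.2307692307692 182.3525641025641
time_s: 32.0
time_s: 32.5
top 192.54889589905363 274.2712933753943
side 293.2129032258065 182.4258064516129
time_s: 33.1
time_s: 33.6
top 192.4503546099291 273.29432624113474
side 293.76774193548385 182.07096774193548
time_s: 34.2
time_s: 34.7
top 192.45302013422818 273.74832214765104
side 293.3181818181818 182.23376623376623
```

Settled to within about a pixel; everything else is in place. Handing in.

```bash
for i in 1 2 3; do python3 -m crank '{"hand":[120,120,120,120,120],"translation":[[0,0,0],[0,0,0],[0,0,0],[0,0,0],[0,0,0]],"dr":[[0,0,0],[0,0,0],[0,0,0],[0,0,0],[0,0,0]]}' | sed -n '1p'; done; python3 sw.py; python3 -c "
from rig import env
print(env.close_job())"
```

```text
time_s: 35.3
time_s: 35.8
time_s: 36.3
top 192.53716216216216 273.7398648648649
side 293.28025477707007 182.14012738853503
the job is handed in; nothing more can be done
None
```

I did both parts in the order asked and handed the job in at about 36 s. One reading sits right on a joint limit and may count against it.

**Proof pull:** I drew the handle out about 59 mm, judged by hand travel. The green band was visible at the tube's mouth and no red showed. I held it there for 2.5 s at about 15.5 N, eased it home at about 55 mm/s, pressed it lightly against its stop and let go. Afterwards the grip looked the same in both cameras as at the start.

**Pendant stem:** My first grasp angle would have run the wrist out of range on the way to the rail. I set the stem down on the bench, regrasped it at a shallower angle, and then hung it in the gap.

**Last checks (both cameras):**
- The orange crook is over the bar, midway between the two stems, with its tip on the far side. Its swing had died down to under a pixel.
- The blue stem and the white stem's crook had not moved. The white bell is partly hidden by the orange stem, so I could not compare it fully.
- The shade and carton had not moved, and the arm was clear of everything.

**Checks that failed or disagreed:**
- **Joint limit:** on the way to the first grasp, joint 6 once read -165.28 against its limit of -165.26. That may be sensor noise at the clamp, but it is over. Joints 3 and 5 also came right up to their limits.
- **Grip width:** the gripper read about 12 mm on the 14 mm stem.
- **Crook heading:** in the hand, the crook looked about 5° off the rail's direction before I hung it.

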